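# Refit the air-valve levers and put the supply on

## Robot

A 7-joint arm with a two-finger parallel gripper is mounted at the origin on the work surface. World frame = base frame: x ahead of the robot, y to its left, z up, the work surface at z = 0. Lengths are in m, angles in degrees, forces in N, time in s.
With the tool pointing down it reaches from about 0.425 to 0.875 m from the base axis. Payload 4.7 kg.
Tool frame: the origin (TCP) lies midway between the tips of the shut fingers; the grasp point (between the pads) lies 19 mm behind it; z points along the fingers, y is the direction in which the jaws open and shut (so a half turn about z gives the same grasp; the last joint's range is limited). The gripper opens to 87 mm and grips with 3 to 60 N. Pads are 19 mm wide; open, the fingers measure 117 mm over their backs; the gripper's body (75 mm by 190 mm) begins 51 mm behind the grasp point.
Start: joints at [-72.645, 18.392, -4.016, 83.108, 1.295, 78.541, -3.26], TCP at [0.185, 0.623, 0.223] pointing down, gripper open.
Joint ranges: [-163.93, 163.93], [-17.29, 119.83], [-79.2, 71.16], [3.27, 140.29], [-89.18, 269.18], [5.43, 117.66], [-154.24, 154.24]. Speed limits (degrees/s): [147.25, 147.25, 180, 180, 180, 180, 180].

## Interface

Orientations are given as [roll, pitch, yaw] about the fixed x, y, z axes, in that order (R = Rz(yaw) Ry(pitch) Rx(roll)).
In Python, from cell import env gives the robot as it stands. The module is installed in compiled form; this text tells all that it offers.
- The arm moves only by the tool servo_tool, never from a script. Its argument "plan" is a list of rows, each a list of 3 entries, a list of its own where there are three numbers: the opening, from 0 (shut) to 1 (fully open), then the shift along the tool's x, y, z in cm, then the turn, a rotation vector about the tool's x, y, z in degrees. A call has 1 to 20 rows; each row shifts and turns the pose as measured when the row begins, along the tool's axes as they then stand; what a row does not reach is not made up. A row lasts 1/12 s, in which the tool goes at most 41.7 mm and 7.16 degrees, less where a joint would pass 70% of its speed; a pose out of reach is approached as far as the arm can. A call is refused whole if a number of a shift passes 4.17 or a number of a turn 7.16, either way. A call with a gripper value outside its range is refused whole. The fingers move at their own pace and stop on an object; "force" is the grip in N (left out, the last holds). Time passes only in rows, so rows that do not move let the fingers close. It gives the time, the measured TCP pose, the force and the opening at its end, in the units of the state.
- env.get_obs(): the state, without advancing time (a new reading comes with each control period).
- env.read_camera(name): name is "scene" or "top"; returns a dict with "image" (420x560x3 uint8, blue, green, red), "fx", "fy", "cx", "cy" (pixels), "rvec" (rotation vector, rad) and "tvec" (3), from world to camera coordinates, as OpenCV has them. Camera axes: x right, y down, z forward; pixel columns grow to the right and rows downward; lengths in m; the calibration is good to about 2 mm. A picture is of the moment at which its call begins. There is no depth.
- env.sign_off(): hands the job in, once; it reports no verdict.
The state is a dict: "time_s": time; "qpos": joint angles; "joint_velocities": joint speeds; "effort": joint torques, N m; "tool_pos": TCP position; "tool_rot": TCP orientation; "force": force on the tool from outside, world axes, zero at the start; "wrist_torque": the same for the moment, N m; "grip_width": finger opening in m.
Only numpy, scipy, OpenCV 4.12 (cv2) and the standard library are available. Lean on these libraries where they do the work, as an engineer would, in place of code of your own. Each camera call takes 0.05 s, during which the arm holds its last target. There are 200 camera calls.

## Task

Bring the air-scribe lines back into service. Lift every valve lever that is on the pin stand up off its pin, slide it fully home on any bare splined stem of the air manifold, indexed so that the handle points the way of the mark on the stem, and turn it counter-clockwise to its stop so that the line is open. Only when all the levers present are fitted and open, push the supply lever away from the robot, through its stiff detent, until it stays in the full-flow notch; do not disturb the glue bottle, the tub or the brush.

Things in the scene. Friction and masses are not known exactly. Their poses are not given: they have to be found in the camera images.
- manifold: Aluminium air manifold fixed to the bench: bar 50 mm deep (x), 545 mm long (y), top 55 mm high. Origin on the bench midway between valves 2 and 3; own x from outlets to back, own y along the bar to its plugged end. Valves 1 to 4 at own y = +168, +56, -56, -168 mm; outlet couplings 24 mm thick at 35 mm height reach 70 mm to own -x. Supply valve at own y = -278 mm, a gauge 71 mm high at -222.
- stand: Wooden stand 335 x 80 x 14 mm fixed to the bench; origin on the bench under its middle, own x along it. Upright 11 mm steel pins at own x = -132, -44, +44, +132 mm, tops 73 mm above the bench, each with a black collar 31 mm across, top at 38 mm. A lever hangs with its hub on the collar, the pin through its bore: it must rise 35 mm to come off. Handles point roughly along the stand's own y.
- lever1: Valve lever, 150 to 310 g, same either way up; may be absent. Dark steel hub block 38 x 38 mm, 22 mm high, through bore for four straight splines: a cross of slots 11 mm wide reaching 13.8 mm from the axis, 15.5 mm clear in the middle. Handle from one side of the hub, tip 83 mm from the bore axis. Origin: bore axis, mid-height of hub. Own z along the bore, own x along the handle.
- grip1 (a point): Point in the middle of lever1's black grip sleeve (44 mm long, 21 wide, 15 thick), 62 mm from the bore axis along own x, at mid-height of the hub. Between hub and sleeve a bar 15 mm wide, 9 mm thick.
- seat1 (a point): On valve 1's stem axis, 11 mm above the shoulder (flat top of a 30 mm brass neck, 97 mm above the bench; below 67 mm a 42 mm disc): the hub's origin when fully home. Turns with the stem: z up, x the way the mark points (dark line on the stem's end and on one spline) and the handle must point.
- stem1 (a joint): Turn of valve 1's stem, rad, counter-clockwise from above. 0: closed, mark along manifold +y. 1.571: open at a hard stop, mark and handle along the outlet (manifold -x). Starts at 0 to 0.45, stays where left, friction 0.2 N m. Four splines in a cross, 9 mm thick, 13 mm from the axis, 14 mm high with rounded tops; above them a round nose 11 mm across to 26 mm above the shoulder.
- lever2: Valve lever, 150 to 310 g, same either way up; may be absent. Dark steel hub block 38 x 38 mm, 22 mm high, through bore for four straight splines: a cross of slots 11 mm wide reaching 13.8 mm from the axis, 15.5 mm clear in the middle. Handle from one side of the hub, tip 83 mm from the bore axis. Origin: bore axis, mid-height of hub. Own z along the bore, own x along the handle.
- grip2 (a point): Point in the middle of lever2's black grip sleeve (44 mm long, 21 wide, 15 thick), 62 mm from the bore axis along own x, at mid-height of the hub. Between hub and sleeve a bar 15 mm wide, 9 mm thick.
- seat2 (a point): On valve 2's stem axis, 11 mm above the shoulder (flat top of a 30 mm brass neck, 97 mm above the bench; below 67 mm a 42 mm disc): the hub's origin when fully home. Turns with the stem: z up, x the way the mark points (dark line on the stem's end and on one spline) and the handle must point.
- stem2 (a joint): Turn of valve 2's stem, rad, counter-clockwise from above. 0: closed, mark along manifold +y. 1.571: open at a hard stop, mark and handle along the outlet (manifold -x). Starts at 0 to 0.45, stays where left, friction 0.2 N m. Four splines in a cross, 9 mm thick, 13 mm from the axis, 14 mm high with rounded tops; above them a round nose 11 mm across to 26 mm above the shoulder.
- lever3: Valve lever, 150 to 310 g, same either way up; may be absent. Dark steel hub block 38 x 38 mm, 22 mm high, through bore for four straight splines: a cross of slots 11 mm wide reaching 13.8 mm from the axis, 15.5 mm clear in the middle. Handle from one side of the hub, tip 83 mm from the bore axis. Origin: bore axis, mid-height of hub. Own z along the bore, own x along the handle.
- grip3 (a point): Point in the middle of lever3's black grip sleeve (44 mm long, 21 wide, 15 thick), 62 mm from the bore axis along own x, at mid-height of the hub. Between hub and sleeve a bar 15 mm wide, 9 mm thick.
- seat3 (a point): On valve 3's stem axis, 11 mm above the shoulder (flat top of a 30 mm brass neck, 97 mm above the bench; below 67 mm a 42 mm disc): the hub's origin when fully home. Turns with the stem: z up, x the way the mark points (dark line on the stem's end and on one spline) and the handle must point.
- stem3 (a joint): Turn of valve 3's stem, rad, counter-clockwise from above. 0: closed, mark along manifold +y. 1.571: open at a hard stop, mark and handle along the outlet (manifold -x). Starts at 0 to 0.45, stays where left, friction 0.2 N m. Four splines in a cross, 9 mm thick, 13 mm from the axis, 14 mm high with rounded tops; above them a round nose 11 mm across to 26 mm above the shoulder.
- lever4: Valve lever, 150 to 310 g, same either way up; may be absent. Dark steel hub block 38 x 38 mm, 22 mm high, through bore for four straight splines: a cross of slots 11 mm wide reaching 13.8 mm from the axis, 15.5 mm clear in the middle. Handle from one side of the hub, tip 83 mm from the bore axis. Origin: bore axis, mid-height of hub. Own z along the bore, own x along the handle.
- grip4 (a point): Point in the middle of lever4's black grip sleeve (44 mm long, 21 wide, 15 thick), 62 mm from the bore axis along own x, at mid-height of the hub. Between hub and sleeve a bar 15 mm wide, 9 mm thick.
- seat4 (a point): On valve 4's stem axis, 11 mm above the shoulder (flat top of a 30 mm brass neck, 97 mm above the bench; below 67 mm a 42 mm disc): the hub's origin when fully home. Turns with the stem: z up, x the way the mark points (dark line on the stem's end and on one spline) and the handle must point.
- stem4 (a joint): Turn of valve 4's stem, rad, counter-clockwise from above. 0: closed, mark along manifold +y. 1.571: open at a hard stop, mark and handle along the outlet (manifold -x). Starts at 0 to 0.45, stays where left, friction 0.2 N m. Four splines in a cross, 9 mm thick, 13 mm from the axis, 14 mm high with rounded tops; above them a round nose 11 mm across to 26 mm above the shoulder.
- supply_knob (a point): Centre of the black 28 mm ball knob on the supply hand lever, a 9 mm rod; 95 mm from its level pivot, which lies along the manifold's own y, 90 mm above the bench, between two steel cheeks 103 mm high.
- supply (a joint): Supply lever angle, rad. 0: off, leaning 0.45 rad to the manifold's own -x; 0.45: upright; 0.8: full-flow notch at its stop, leaning 0.35 rad to own +x. Starts at 0 to 0.2; moves with 1.5 N at the knob, then from 0.3 to 0.55 a spring detent resists with up to about 10 N; past it, it snaps on to 0.8 and stays.
- glue: Bystander: white glue bottle with a red cap, 34 mm across, 85 mm tall, loose. Origin under its centre.
- tub: Bystander: white plastic tub with a lid, 88 mm across, 62 mm tall, loose. Origin under its centre.
- brush: Bystander: brush 160 mm long lying on the bench, loose. Origin under its middle.
There are look-alikes about, which are no part of the job. Leave any orange look-alike of the lever2 alone.

How it is judged:
By the outcome, as a careful person would: the job done as asked, in the order asked, and still so for the second after the job is handed in, with the robot touching nothing.
Of lever1, lever2, lever3, lever4 only 3 to 4 are there at a start; the rules pass over those that are not, and their reading is None.
At some moment in a run one of lever1, lever2, lever3, lever4 may be knocked a few centimetres aside while the robot is not near it.
Once in a run the grip may slacken for a moment while it holds something.
It also fails if it takes over 210 s, if anything falls off the work surface, if the arm or the gripper's body presses on something with over 40 N, if the wrist force passes 120 N, or if a joint passes its speed limit or range.

## Working session

There is one attempt and no reset: what is moved stays moved. The work goes in short steps, Python scripts to look and compute and a tool call to move; the robot and the scene stay as the last step left them, time stands still between calls to the robot, and variables do not carry over. Pictures are saved under pics/ and viewed, about 12 in all and at most 16, crops included, and the job is handed in when it is done.

Besides the shell and the picture viewer there is one more tool, called as name(argument=value, ...), one argument or row to a line, values as JSON. servo_tool: Moves the arm, as the interface text tells. Its arguments: {"type":"object","properties":{"plan":{"type":"array"},"force":{"type":"number"}},"required":["plan"]}

```bash
mkdir -p pics
cat > h.py <<'E'
import numpy as np, cv2
from cell import env
def cam(n):
    c=env.read_camera(n); K=np.array([[c['fx'],0,c['cx']],[0,c['fy'],c['cy']],[0,0,1.]])
    R=cv2.Rodrigues(np.array(c['rvec'],float))[0]; t=np.array(c['tvec'],float).ravel()
    return c['image'],K,R,t
def ray(K,R,t,u,v):
    d=R.T@np.linalg.solve(K,[u,v,1.]); return -R.T@t,d/np.linalg.norm(d)
def onz(K,R,t,u,v,z):
    o,d=ray(K,R,t,u,v); return o+d*(z-o[2])/d[2]
def proj(K,R,t,p):
    q=K@(R@np.asarray(p,float)+t); return q[:2]/q[2]
def tri(A,B):
    # A,B: (o,d)
    M=np.zeros((3,3));b=np.zeros(3)
    for o,d in (A,B):
        P=np.eye(3)-np.outer(d,d); M+=P; b+=P@o
    return np.linalg.solve(M,b)
E
python3 - <<'E'
from h import *
for n in('scene','top'):
    im,K,R,t=cam(n); cv2.imwrite(f'pics/{n}0.png',cv2.resize(im,(800,600),interpolation=cv2.INTER_CUBIC)); print(n,K[0,0],K[0,2],K[1,2],-R.T@t,R[2])
o=env.get_obs(); print({k:np.round(v,3) for k,v in o.items()})
E
```

```text
scene 537.884370726041 286.42647020205084 206.80027123151953 [ 1.22863826 -0.84727994  1.20478349] [-0.42556635  0.58447862 -0.69085312]
top 463.82883879255706 278.08294208303374 206.78858466162814 [0.3232173  0.07857762 1.25400501] [ 0.19021503 -0.02115266 -0.98151455]
{'time_s': np.float64(0.1), 'qpos': array([-72.645,  18.436,  -4.018,  83.169,   1.294,  78.541,  -3.259]), 'joint_velocities': array([ 0.045, -0.09 ,  0.065, -0.062, -0.056,  0.059,  0.012]), 'effort': array([ 0.0000e+00, -4.9257e+01, -4.0600e-01, -3.1340e+01, -6.4000e-02,
        3.9000e-02,  0.0000e+00]), 'tool_pos': array([0.185, 0.623, 0.222]), 'tool_rot': array([-1.79900e+02,  4.00000e-03,  1.63458e+02]), 'force': array([-0.083, -0.668, -0.456]), 'wrist_torque': array([-0.05 ,  0.059, -0.019]), 'grip_width': np.float64(0.087)}
```

View pics/scene0.png

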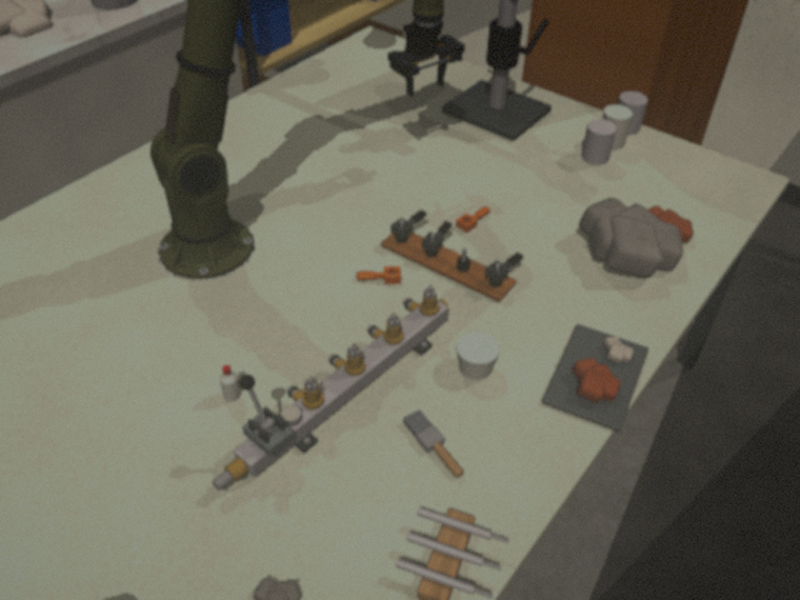

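View pics/top0.png

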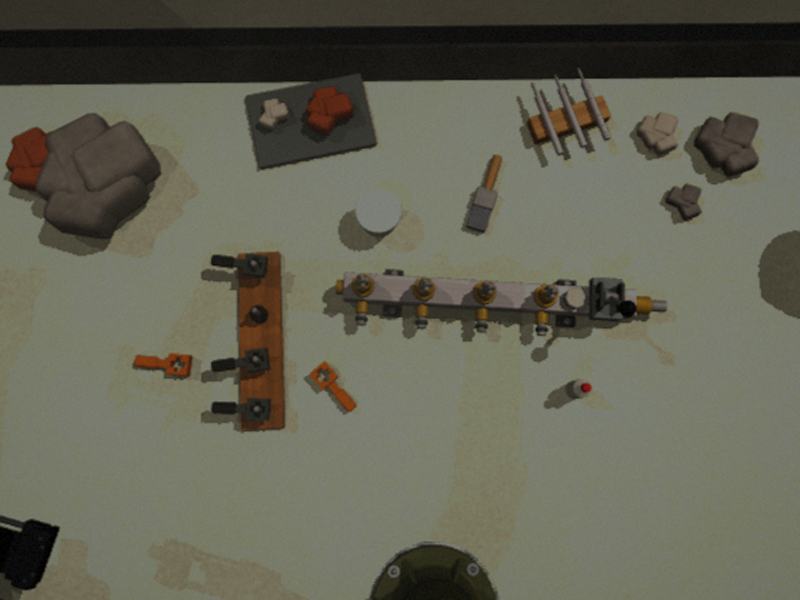

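Three levers, at top-view (800×600) pixels (255,265), (257,360) and (257,408), with an empty pin at (258,313). The orange look-alikes are at (165,364) and (330,385), off the stand. The manifold stems are at about (363,285), (424,288), (485,291) and (547,294). I'll take enlarged crops next.

```bash
cat >> h.py <<'E'
def avg(n,k=6):
    a=[cam(n) for _ in range(k)]; im=np.mean([x[0].astype(float) for x in a],0)
    return (im,)+a[0][1:]
def crop(im,x0,y0,x1,y1,s,gain=2.0):
    c=np.clip(im[y0:y1,x0:x1]*gain,0,255).astype(np.uint8)
    return cv2.resize(c,None,fx=s,fy=s,interpolation=cv2.INTER_CUBIC)
E
python3 - <<'E'
from h import *
T=avg('top');S=avg('scene'); np.savez('c0.npz',T=T[0],S=S[0])
C=np.zeros((600,800,3),np.uint8)
def put(c,x,y): h=min(c.shape[0],600-y);w=min(c.shape[1],800-x); C[y:y+h,x:x+w]=c[:h,:w]
put(crop(T[0],230,180,470,240,3.333),0,0); put(crop(T[0],140,170,240,302,3),0,203); put(crop(S[0],260,140,370,215,4),310,203)
cv2.imwrite('pics/c1.png',C)
cv2.imwrite('pics/c2.png',crop(S[0],140,190,330,340,4))
E
```

```text
(no output)
```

View pics/c1.png

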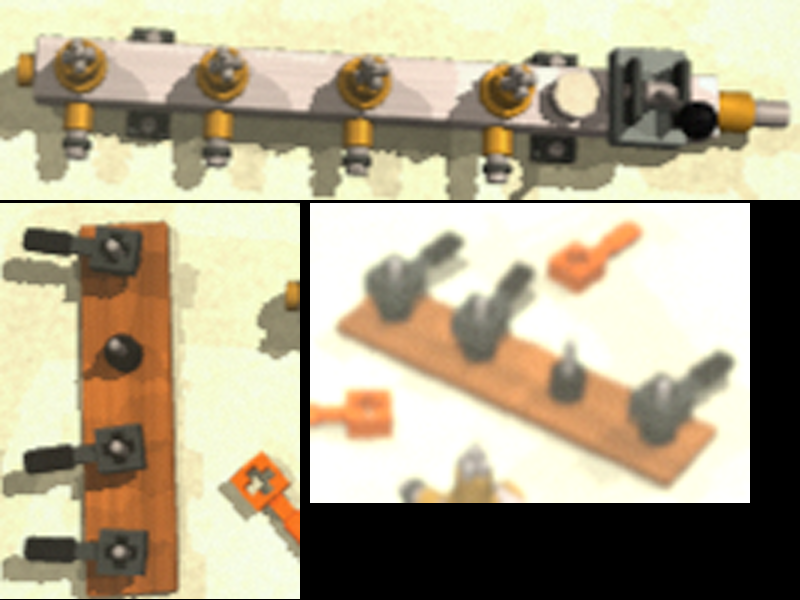

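View pics/c2.png

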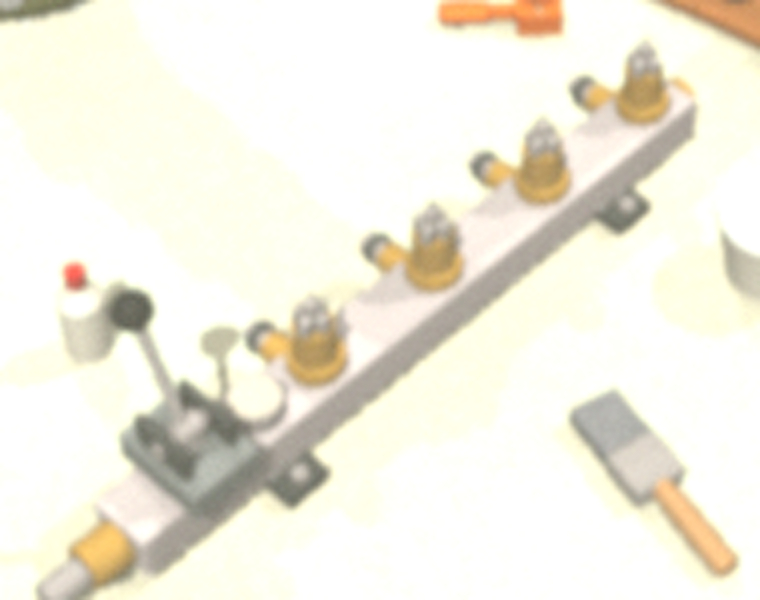

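c1 shows three dark steel hubs on pins at c1 (117,248), (121,448) and (121,552). The bare pin is at (122,348). Orange look-alikes lie off the stand, for example at (260,480). c2 shows all four splined stems bare, with tips at (646,48), (543,127), (433,212) and (315,303), and the supply knob at (131,310) leaning toward the robot.

Run:
```python
from h import *
T=cam('top');S=cam('scene')
tp=lambda u,v:(230+u/3.3333,180+v/3.3333)
tq=lambda u,v:(140+u/3,170+(v-203)/3)
sp=lambda u,v:(140+u/4,190+v/4)
sq=lambda u,v:(260+(u-310)/4,140+(v-203)/4)
def T3(a,b): 
    return tri(ray(*T[1:],*a),ray(*S[1:],*b))
print('stems')
for a,b in zip([(90,50),(232,58),(375,68),(521,73)],[(646,48),(543,127),(433,212),(315,303)]): print(T3(tp(*a),sp(*b)).round(4))
print('pins C B - A')
for a,b in zip([(120,551),(118,447),(118,345),(115,246)],[(395,258),(486,310),(571,347),(665,378)]): print(T3(tq(*a),sq(*b)).round(4))
print('knob',T3(tp(697,120),sp(131,310)).round(4))
print('outlet axis ends z35', [onz(*T[1:],*tp(*p),.035).round(4) for p in [(77,152),(216,160),(357,167),(497,175)]])
print('bar corners z55',[onz(*T[1:],*tp(*p),.055).round(4) for p in [(38,36),(37,99)]])
print('stand corners z14',[onz(*T[1:],*tq(*p),.014).round(4) for p in [(168,222),(176,594),(88,594),(80,226)]])
print('grip at z49 A B C',[onz(*T[1:],*tq(*p),.0565).round(4) for p in [(48,241),(50,459),(50,549)]])
print('hub at z60 A B C',[onz(*T[1:],*tq(*p),.060).round(4) for p in [(118,250),(121,448),(122,552)]])
```

```text
stems
[0.5786 0.1103 0.1192]
[0.5695 0.0022 0.1169]
[ 0.5598 -0.1062  0.1144]
[ 0.553  -0.2165  0.1165]
pins C B - A
[0.357  0.3054 0.0717]
[0.4465 0.3127 0.0556]
[0.5336 0.3125 0.0616]
[0.6202 0.3155 0.0726]
knob [ 0.5047 -0.3247  0.1755]
outlet axis ends z35 [array([0.5098, 0.1197, 0.035 ]), array([0.5013, 0.0091, 0.035 ]), array([ 0.4935, -0.1032,  0.035 ]), array([ 0.485 , -0.2148,  0.035 ])]
bar corners z55 [array([0.6004, 0.1489, 0.055 ]), array([0.5495, 0.1501, 0.055 ])]
stand corners z14 [array([0.6529, 0.2758, 0.014 ]), array([0.3183, 0.2647, 0.014 ]), array([0.3199, 0.3411, 0.014 ]), array([0.6505, 0.356 , 0.014 ])]
grip at z49 A B C [array([0.6261, 0.3743, 0.0565]), array([0.434 , 0.3671, 0.0565]), array([0.358 , 0.3649, 0.0565])]
hub at z60 A B C [array([0.616 , 0.3119, 0.06  ]), array([0.4419, 0.3061, 0.06  ]), array([0.3542, 0.3036, 0.06  ])]
```

Run:
```python
from h import *
T=avg('top',8);S=avg('scene',8); d=np.load('c0.npz')
Ti=(T[0]*8+d['T']*6)/14; Si=(S[0]*8+d['S']*6)/14
C=[]
P=np.array([[.5786,.1103],[.5695,.0022],[.5598,-.1062],[.553,-.2165]])
for im,c in((Ti,T),(Si,S)):
    row=[]
    for p in P:
        u,v=proj(*c[1:],[*p,.115]).round().astype(int); x0,y0=u-10,v-11; row.append(crop(im,x0,y0,x0+20,y0+22,10,1.6)); print(x0,y0)
    C.append(np.hstack(row))
cv2.imwrite('pics/c3.png',np.vstack(C))
print(env.get_obs()['time_s'])
```

```text
245 183
288 185
332 188
375 190
289 192
264 211
237 232
208 255
1.6
```

View pics/c3.png

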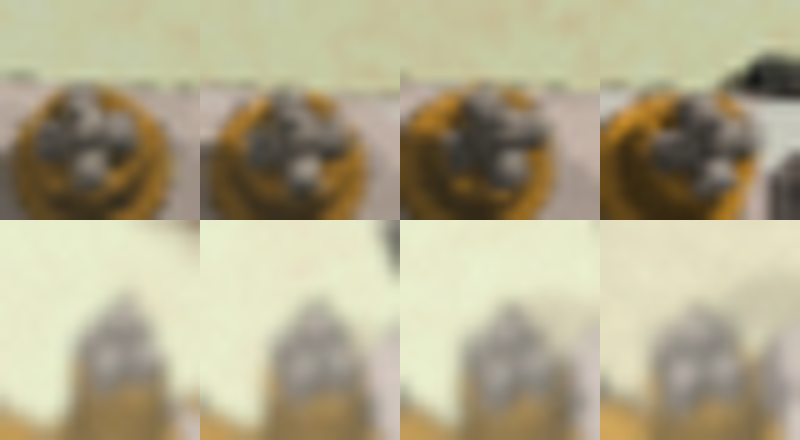

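c3 top row: the cross lobes are clear. For example, stem 1 has left (50,140), right (118,133) and bottom (90,168). Each cross is turned a little counter-clockwise from the manifold axis.

Run:
```python
from h import *
T=cam('top')
O=[(245,183),(288,185),(332,188),(375,190)]
L=[[(50,140),(118,133),(90,168)],[(62,150),(128,133),(103,178)],[(62,153),(130,130),(108,170)],[(70,152),(138,132),(116,178)]]
for (x0,y0),l in zip(O,L):
    w=[onz(*T[1:],x0+a/10-.45,y0+b/10-.45,.110)[:2] for a,b in l]
    d=w[0]-w[1]; c=(w[0]+w[1])/2; e=w[2]-c
    a=np.degrees(np.arctan2(d[1],d[0])); b=np.degrees(np.arctan2(e[1],e[0]))-90
    print('ctr',c.round(4),'len',np.linalg.norm(d).round(4),np.linalg.norm(e).round(4),'yaw',a.round(1),b.round(1))
im=avg('top',4)[0]; hsv=cv2.cvtColor(np.clip(im,0,255).astype(np.uint8),cv2.COLOR_BGR2HSV)
for n,(u,v) in dict(A=(179,185.5),B=(180,252),C=(180,286)).items():
    # dark pixels around lever
    x0,y0,x1,y1=int(u)-36,int(v)-12,int(u)+14,int(v)+13
    s=im[y0:y1,x0:x1]; g=s.max(2); m=((g<70)&(s.max(2)-s.min(2)<25)).astype(np.uint8)
    cs=max(cv2.findContours(m,0,2)[0],key=cv2.contourArea)
    r=cv2.fitLine(cs,2,0,.01,.01).ravel(); print(n,cv2.boundingRect(cs),cv2.contourArea(cs),r.round(2))
    print('\n'.join(''.join('#' if q else '.' for q in row) for row in m))
```

```text
ctr [0.5733 0.1167] len 0.0172 0.0083 yaw 95.0 -260.1
ctr [0.5648 0.0056] len 0.0173 0.0096 yaw 103.7 -259.6
ctr [ 0.5551 -0.1056] len 0.0184 0.0079 yaw 107.8 -250.1
ctr [ 0.5479 -0.2162] len 0.0182 0.0096 yaw 105.4 -255.4
A (0, 5, 44, 20) 527.0 [ 1.   -0.07 17.68 15.8 ]
..................................................
..................................................
..................................................
..................................................
..................................................
.......###...................#######..............
......###########............##############.......
.....################........###############......
.....###################.....###############......
.....#############################.#########......
.....############################...########......
.....############################...########......
.....#######################################......
..........##################################......
.................###...#####################......
.......................#####################......
..##..#.....
[... 2394 characters left out ...]
#####################...########.....
....##############################...########.....
....###############################.#########.....
....#########################################.....
.....########################################.....
...............#####...##...#################.....
.......................##..##################.....
......................###..#################......
......................###..#################......
......................###...########..##..........
.......................##.........................
..................................................
..................................................
..................................................
```

servo_tool(
  plan=[
    [1,[0,0,0],[0,0,6.85]],
    [1,[0,0,0],[0,0,6.85]],
    [1,[0,0,0],[0,0,6.85]],
    [1,[0,0,0],[0,0,6.85]],
    [1,[0,0,0],[0,0,6.85]],
    [1,[0,0,0],[0,0,6.85]],
    [1,[0,0,0],[0,0,6.85]],
    [1,[0,0,0],[0,0,6.85]],
    [1,[0,0,0],[0,0,6.85]],
    [1,[0,0,0],[0,0,6.85]],
    [1,[0,0,0],[0,0,6.85]],
    [1,[0,0,0],[0,0,6.85]],
  ],
  force=40,
)

```text
time_s: 2.85
tool_pos: [0.1849, 0.6231, 0.2226]
tool_rot: [-180.0, -0.0, 77.7]
force: [0.0, 0.5, -0.3]
grip_width: 0.0871
```

```bash
cat > go.py <<'E'
import sys
from h import *
from scipy.spatial.transform import Rotation as Ro
# usage: go.py x y z yaw -> remaining shift in tool axes (cm) and turn (deg about tool z), with tilt fix
def st():
    o=env.get_obs(); return o, np.array(o['tool_pos']), Ro.from_euler('xyz',o['tool_rot'],degrees=True)
if __name__=='__main__':
    o,p,R=st()
    x,y,z,w=map(float,sys.argv[1:5])
    G=Ro.from_euler('xyz',[180,0,w],degrees=True)
    print('t',round(o['time_s'],2),'pos',p.round(4),'rot',np.round(o['tool_rot'],2),'F',np.round(o['force'],1),'M',np.round(o['wrist_torque'],2),'w',round(o['grip_width'],4),'q',np.round(o['qpos'],0))
    print('shift now-axes',(R.inv().apply(np.array([x,y,z])-p)*100).round(2),'goal-axes',(G.inv().apply(np.array([x,y,z])-p)*100).round(2),'turn',(R.inv()*G).as_rotvec(degrees=True).round(2))
E
python3 go.py .618 .313 .16 81
```

```text
t 2.85 pos [0.1849 0.6231 0.2226] rot [-179.97   -0.     77.74] F [ 0.   0.5 -0.3] M [-0.08  0.11 -0.04] w 0.0871 q [-81.  18.   7.  83.  -2.  78. -86.]
shift now-axes [-21.1   48.91   6.23] goal-axes [-23.85  47.62   6.26] turn [-0.03 -0.   -3.26]
```

servo_tool(
  plan=[
    [1,[-1.41,3.26,0.3],[0,0,-0.2]],
    [1,[-1.41,3.26,0.3],[0,0,-0.2]],
    [1,[-1.41,3.26,0.3],[0,0,-0.2]],
    [1,[-1.41,3.26,0.3],[0,0,-0.2]],
    [1,[-1.41,3.26,0.3],[0,0,-0.2]],
    [1,[-1.41,3.26,0.3],[0,0,-0.2]],
    [1,[-1.41,3.26,0.3],[0,0,-0.2]],
    [1,[-1.41,3.26,0.3],[0,0,-0.2]],
    [1,[-1.41,3.26,0.3],[0,0,-0.2]],
    [1,[-1.41,3.26,0.3],[0,0,-0.2]],
    [1,[-1.41,3.26,0.3],[0,0,-0.2]],
    [1,[-1.41,3.26,0.3],[0,0,-0.2]],
    [1,[-1.41,3.26,0.3],[0,0,-0.2]],
    [1,[-1.41,3.26,0.3],[0,0,-0.2]],
    [1,[-1.41,3.26,0.3],[0,0,-0.2]],
    [1,[0,0,0],[0,0,0]],
  ],
)

```text
time_s: 4.18
tool_pos: [0.6391, 0.315, 0.1727]
tool_rot: [-179.9, -0.2, 81.4]
force: [-0.4, -1.6, 0.2]
grip_width: 0.0868
```

```bash
python3 go.py .618 .313 .13 81
python3 - <<'E'
from h import *
S=avg('scene',4);T=avg('top',4)
c=np.hstack([crop(T[0],130,150,260,310,3,1.8),crop(S[0],255,120,385,280,3,1.8)])
cv2.imwrite('pics/c4.png',c)
E
```

```text
t 4.18 pos [0.6391 0.315  0.1727] rot [-179.93   -0.22   81.4 ] F [-0.4 -1.6  0.2] M [-0.31  0.12  0.02] w 0.0868 q [-43.  28.  21.  77. -10.  76. -30.]
shift now-axes [-0.53 -2.05  4.27] goal-axes [-0.53 -2.05  4.27] turn [-0.07 -0.22  0.4 ]
```

View pics/c4.png

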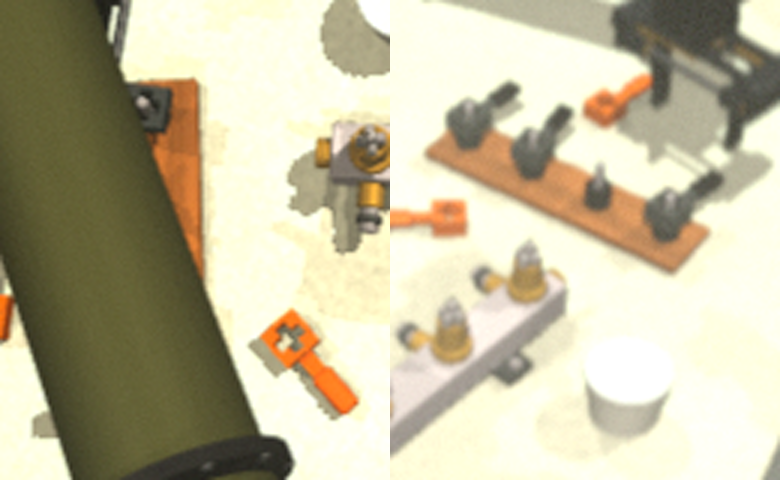

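c4: lever A's hub is still at top pixel (179,185), so it hasn't been knocked. The open gripper is just beyond it. I'll correct and descend.

servo_tool(
  plan=[
    [1,[-0.25,-1.0,0.5],[0,0,0.3]],
    [1,[-0.25,-1.0,1.0],[0,0.2,0]],
    [1,[0,0,1.3],[0,0,0]],
    [1,[0,0,1.3],[0,0,0]],
    [1,[0,0,0],[0,0,0]],
  ],
)

```text
time_s: 5.0
tool_pos: [0.6084, 0.3293, 0.1336]
tool_rot: [-179.8, -1.1, 82.3]
force: [-0.4, -0.0, -0.7]
grip_width: 0.087
```

```bash
python3 go.py .617 .313 .031 81
python3 - <<'E'
from h import *
S=cam('scene');print(proj(*S[1:],env.get_obs()['tool_pos']), proj(*S[1:],[.639,.315,.173]))
E
```

```text
t 5.0 pos [0.6084 0.3293 0.1336] rot [-179.82   -1.05   82.26] F [-0.4 -0.  -0.7] M [-0.1   0.15  0.05] w 0.087 q [-45.  27.  20.  84. -10.  71. -31.]
shift now-axes [-1.69  1.1  10.23] goal-axes [-1.48  1.1  10.26] turn [-0.2  -1.05  1.26]
[348.73083444 165.51128259] [355.72651871 162.08480444]
```

servo_tool(
  plan=[
    [1,[-0.8,0.5,0],[0,-0.6,0.6]],
    [1,[-0.7,0.4,0],[0,-0.4,0.5]],
    [1,[0,0,1.0],[0,0,0]],
    [1,[0,0,1.0],[0,0,0]],
    [1,[0,0,0],[0,0,0]],
    [1,[0,0,0],[0,0,0]],
    [1,[0,0,0],[0,0,0]],
  ],
)

```text
time_s: 5.63
tool_pos: [0.6195, 0.3106, 0.1131]
tool_rot: [180.0, 0.0, 80.9]
force: [0.4, -0.0, 0.3]
grip_width: 0.087
```

```bash
python3 go.py .617 .313 .031 81
```

```text
t 5.63 pos [0.6195 0.3106 0.1131] rot [1.7998e+02 3.0000e-02 8.0910e+01] F [ 0.4 -0.   0.3] M [-0.09  0.07  0.02] w 0.087 q [-44.  28.  21.  85. -10.  69. -31.]
shift now-axes [ 0.21 -0.29  8.2 ] goal-axes [ 0.2  -0.28  8.21] turn [ 0.02  0.03 -0.09]
```

servo_tool(
  plan=[
    [1,[0.1,-0.15,1.1],[0,0,0]],
    [1,[0.1,-0.15,1.1],[0,0,0]],
    [1,[0,0,1.1],[0,0,0]],
    [1,[0,0,1.1],[0,0,0]],
    [1,[0,0,1.1],[0,0,0]],
    [1,[0,0,1.1],[0,0,0]],
    [1,[0,0,1.0],[0,0,0]],
    [1,[0,0,0.4],[0,0,0]],
    [1,[0,0,0],[0,0,0]],
    [1,[0,0,0],[0,0,0]],
  ],
)

```text
time_s: 6.47
tool_pos: [0.6145, 0.3137, 0.022]
tool_rot: [-179.8, 0.1, 81.0]
force: [0.9, -0.3, 0.4]
grip_width: 0.087
```

```bash
python3 go.py .617 .313 .031 81;python3 - <<'E'
from h import *
S=avg('scene',4)
cv2.imwrite('pics/c5.png',crop(S[0],290,120,390,200,6,1.8))
E
```

```text
t 6.47 pos [0.6145 0.3137 0.022 ] rot [-1.7984e+02  1.4000e-01  8.0990e+01] F [ 0.9 -0.3  0.4] M [-0.06  0.06 -0.03] w 0.087 q [-43.  33.  19.  89. -12.  61. -30.]
shift now-axes [-0.03  0.25 -0.9 ] goal-axes [-0.03  0.25 -0.9 ] turn [-0.16  0.14 -0.01]
```

View pics/c5.png

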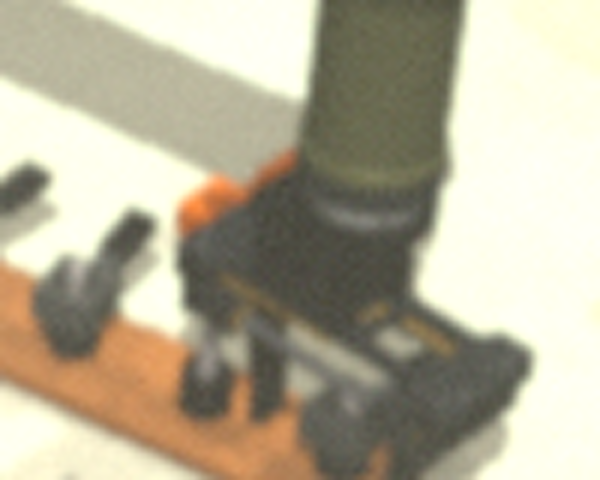

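c5: the open fingers straddle hub A, with the far one between the bare pin and the hub at (335,430). I'll raise 9 mm, then close.

servo_tool(
  plan=[
    [1,[0,0.2,-0.7],[0,0,0]],
    [1,[0,0,0],[0,0,0]],
    [0,[0,0,0],[0,0,0]],
    [0,[0,0,0],[0,0,0]],
    [0,[0,0,0],[0,0,0]],
    [0,[0,0,0],[0,0,0]],
    [0,[0,0,0],[0,0,0]],
    [0,[0,0,0],[0,0,0]],
    [0,[0,0,0],[0,0,0]],
    [0,[0,0,0],[0,0,0]],
  ],
  force=30,
)

```text
time_s: 7.5
tool_pos: [0.6193, 0.3146, 0.0344]
tool_rot: [179.8, -0.1, 81.0]
force: [0.0, 0.5, 0.0]
grip_width: 0.0417
```

```bash
python3 go.py .617 .313 .14 81
```

```text
t 7.5 pos [0.6193 0.3146 0.0344] rot [ 1.7984e+02 -1.5000e-01  8.0980e+01] F [0.  0.5 0. ] M [-0.08  0.09 -0.01] w 0.0417 q [-43.  32.  19.  88. -12.  61. -30.]
shift now-axes [ -0.17  -0.17 -10.56] goal-axes [ -0.19  -0.2  -10.56] turn [ 0.16 -0.15 -0.02]
```

servo_tool(
  plan=[
    [0,[0,0,0],[0,0,0]],
    [0,[0,0,0],[0,0,0]],
    [0,[0,0,0],[0,0,0]],
    [0,[0,0,0],[0,0,0]],
    [0,[0,0,0],[0,0,0]],
  ],
  force=50,
)

```text
time_s: 7.92
tool_pos: [0.6194, 0.3145, 0.0343]
tool_rot: [179.8, -0.1, 81.0]
force: [-0.3, -1.4, 0.7]
grip_width: 0.0374
```

```bash
python3 go.py .617 .313 .14 81
```

```text
t 7.92 pos [0.6194 0.3145 0.0343] rot [ 1.7984e+02 -1.4000e-01  8.0980e+01] F [-0.3 -1.4  0.7] M [-0.11  0.03 -0.  ] w 0.0374 q [-43.  32.  19.  88. -12.  61. -30.]
shift now-axes [ -0.16  -0.18 -10.57] goal-axes [ -0.19  -0.21 -10.57] turn [ 0.16 -0.14 -0.02]
```

servo_tool(
  plan=[
    [0,[0,0,-1.0],[0,0,0]],
    [0,[0,0,-1.2],[0,0,0]],
    [0,[0,0,-1.2],[0,0,0]],
    [0,[0,0,-1.2],[0,0,0]],
    [0,[0,0,-1.2],[0,0,0]],
    [0,[0,0,-1.2],[0,0,0]],
    [0,[0,0,-1.2],[0,0,0]],
    [0,[0,0,-1.2],[0,0,0]],
    [0,[0,0,-1.2],[0,0,0]],
    [0,[0,0,-1.2],[0,0,0]],
    [0,[0,0,0],[0,0,0]],
    [0,[0,0,0],[0,0,0]],
    [0,[0,0,0],[0,0,0]],
  ],
)

```text
time_s: 9.0
tool_pos: [0.6189, 0.314, 0.1668]
tool_rot: [179.8, -0.2, 81.0]
force: [-0.4, 0.2, -3.2]
grip_width: 0.0372
```

```bash
python3 go.py .5551 -.1056 .16 109
```

```text
t 9.0 pos [0.6189 0.314  0.1668] rot [179.78  -0.2   80.96] F [-0.4  0.2 -3.2] M [-0.11  0.08 -0.02] w 0.0372 q [-44.  26.  21.  81.  -9.  74. -32.]
shift now-axes [-42.44   0.29   0.54] goal-axes [-37.6  -19.69   0.68] turn [  0.26  -0.14 -28.04]
```

servo_tool(
  plan=[
    [0,[0,0,0],[0,0,-7]],
    [0,[0,0,0],[0,0,-7]],
    [0,[0,0,0],[0,0,-7]],
    [0,[0,0,0],[0,0,-7]],
    [0,[-2.65,-1.39,0],[0,0,0]],
    [0,[-2.65,-1.39,0],[0,0,0]],
    [0,[-2.65,-1.39,0],[0,0,0]],
    [0,[-2.65,-1.39,0],[0,0,0]],
    [0,[-2.65,-1.39,0],[0,0,0]],
    [0,[-2.65,-1.39,0],[0,0,0]],
    [0,[-2.65,-1.39,0],[0,0,0]],
    [0,[-2.65,-1.39,0],[0,0,0]],
    [0,[-2.65,-1.39,0],[0,0,0]],
    [0,[-2.65,-1.39,0],[0,0,0]],
    [0,[-2.65,-1.39,0],[0,0,0]],
    [0,[-2.65,-1.39,0],[0,0,0]],
    [0,[-2.0,-1.0,0],[0,0,0]],
    [0,[0,0,0],[0,0,0]],
    [0,[0,0,0],[0,0,0]],
    [0,[0,0,0],[0,0,0]],
  ],
)

```text
time_s: 10.67
tool_pos: [0.5537, -0.082, 0.1459]
tool_rot: [-178.4, -0.2, 110.2]
force: [-1.1, -0.5, -3.5]
grip_width: 0.0376
```

```bash
python3 go.py .5561 -.1056 .16 109
python3 - <<'E'
from h import *
S=cam('scene');T=cam('top')
sp=lambda u,v:(140+u/4,190+v/4)
sq=lambda u,v:(260+(u-310)/4,140+(v-203)/4)
print('stems scene@.121',[onz(*S[1:],*sp(*b),.121)[:2].round(4) for b in [(646,48),(543,127),(433,212),(315,303)]])
print('pins scene@.071',[onz(*S[1:],*sq(*b),.071)[:2].round(4) for b in [(395,258),(486,310),(571,347),(665,378)]])
tq=lambda u,v:(140+u/3,170+(v-203)/3)
print('pins top@.073',[onz(*T[1:],*tq(*b),.073)[:2].round(4) for b in [(120,551),(118,447),(118,345),(115,246)]])
E
```

```text
t 10.67 pos [ 0.5537 -0.082   0.1459] rot [-178.42   -0.24  110.21] F [-1.1 -0.5 -3.5] M [-0.16  0.    0.  ] w 0.0376 q [-19.  12.  27. 101.  -5.  69.  30.]
shift now-axes [-2.29 -0.63 -1.4 ] goal-axes [-2.31 -0.55 -1.41] turn [-1.59 -0.22  1.21]
stems scene@.121 [array([0.5834, 0.1136]), array([0.5745, 0.002 ]), array([ 0.5661, -0.1085]), array([ 0.5576, -0.2175])]
pins scene@.071 [array([0.3584, 0.3088]), array([0.4595, 0.301 ]), array([0.5413, 0.3061]), array([0.6218, 0.3217])]
pins top@.073 [array([0.3547, 0.3028]), array([0.4415, 0.3061]), array([0.529 , 0.3078]), array([0.6164, 0.3121])]
```

servo_tool(
  plan=[
    [0,[-0.7,-0.2,-0.3],[-0.8,-0.1,0.6]],
    [0,[-0.7,-0.2,0],[-0.6,0,0.4]],
    [0,[-0.5,0,0],[0,0,0]],
    [0,[0,0,0],[0,0,0]],
    [0,[0,0,0],[0,0,0]],
    [0,[0,0,0],[0,0,0]],
  ],
)

```text
time_s: 11.27
tool_pos: [0.5581, -0.097, 0.149]
tool_rot: [180.0, -0.2, 109.6]
force: [0.5, 0.2, -2.9]
grip_width: 0.0369
```

```bash
python3 go.py .5565 -.1040 .135 108
```

```text
t 11.27 pos [ 0.5581 -0.097   0.149 ] rot [179.99  -0.2  109.65] F [ 0.5  0.2 -2.9] M [-0.13  0.02  0.01] w 0.0369 q [-17.  12.  28. 102.  -6.  68.  32.]
shift now-axes [-0.61 -0.39  1.4 ] goal-axes [-0.62 -0.37  1.4 ] turn [ 0.   -0.2   1.65]
```

servo_tool(
  plan=[
    [0,[-0.4,-0.25,0.5],[0,-0.2,1.0]],
    [0,[-0.2,-0.1,0.5],[0,0,0.5]],
    [0,[0,0,0.3],[0,0,0]],
    [0,[0,0,0],[0,0,0]],
    [0,[0,0,0],[0,0,0]],
    [0,[0,0,0],[0,0,0]],
  ],
)

```text
time_s: 11.77
tool_pos: [0.5562, -0.1037, 0.1338]
tool_rot: [-179.9, -0.0, 108.0]
force: [-0.8, 0.7, -2.8]
grip_width: 0.0369
```

```bash
python3 go.py .5565 -.1040 .115 108
python3 - <<'E'
from h import *
S=avg('scene',8);T=avg('top',4)
a=crop(S[0],205,205,285,275,6,1.8); b=crop(T[0],290,160,370,250,4,1.8)
C=np.zeros((420,800,3),np.uint8); C[:420,:480]=a; C[:360,480:800]=b
cv2.imwrite('pics/c6.png',C)
print(proj(*S[1:],[.557,-.1056,.123]))
E
```

```text
t 11.77 pos [ 0.5562 -0.1037  0.1338] rot [-1.7992e+02 -3.0000e-02  1.0804e+02] F [-0.8  0.7 -2.8] M [-0.08  0.01  0.02] w 0.0369 q [-17.  12.  28. 103.  -6.  67.  31.]
shift now-axes [-0.04  0.02  1.88] goal-axes [-0.04  0.02  1.88] turn [-0.08 -0.03  0.04]
[246.37422463 240.36453791]
```

View pics/c6.png

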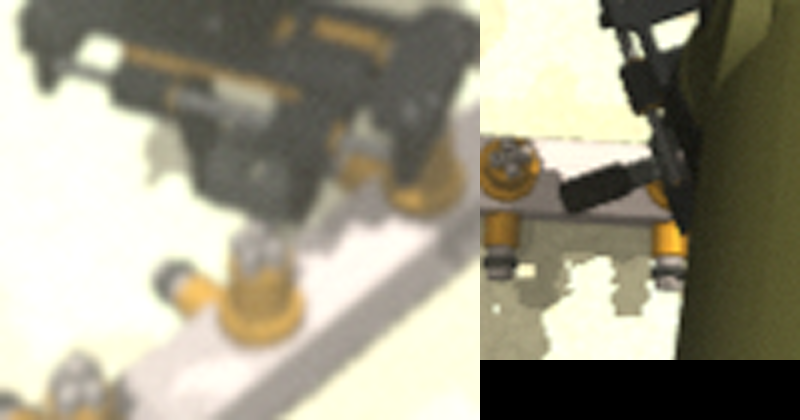

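c6 (picture 8): the hub (≈(260,190)) hangs straight over stem 3's nose (≈(265,235)), with no sideways offset visible. I'll lower gently and feel for contact.

servo_tool(
  plan=[
    [0,[0,0,0.4],[0,0,0]],
    [0,[0,0,0.4],[0,0,0]],
    [0,[0,0,0.4],[0,0,0]],
    [0,[0,0,0.4],[0,0,0]],
    [0,[0,0,0.2],[0,0,0]],
    [0,[0,0,0],[0,0,0]],
    [0,[0,0,0],[0,0,0]],
  ],
)

```text
time_s: 12.95
tool_pos: [0.5571, -0.1035, 0.1138]
tool_rot: [180.0, 0.0, 108.1]
force: [0.1, 0.3, -2.4]
grip_width: 0.0373
```

```bash
python3 go.py .5565 -.1040 .107 108
```

```text
t 12.95 pos [ 0.5571 -0.1035  0.1138] rot [1.7998e+02 1.0000e-02 1.0805e+02] F [ 0.1  0.3 -2.4] M [-0.04 -0.14  0.03] w 0.0373 q [-17.  14.  28. 104.  -7.  64.  32.]
shift now-axes [-0.03 -0.07  0.68] goal-axes [-0.03 -0.07  0.68] turn [0.02 0.01 0.05]
```

servo_tool(
  plan=[
    [0,[0,0,0.3],[0,0,0]],
    [0,[0,0,0.3],[0,0,0]],
    [0,[0,0,0.3],[0,0,0]],
    [0,[0,0,0.3],[0,0,0]],
    [0,[0,0,0],[0,0,0]],
    [0,[0,0,0],[0,0,0]],
  ],
)

```text
time_s: 13.45
tool_pos: [0.5576, -0.1041, 0.1076]
tool_rot: [179.9, -0.1, 108.0]
force: [0.2, -0.5, -1.9]
grip_width: 0.0372
```

```bash
python3 go.py .5565 -.1040 .0933 108
```

```text
t 13.45 pos [ 0.5576 -0.1041  0.1076] rot [ 1.7987e+02 -8.0000e-02  1.0803e+02] F [ 0.2 -0.5 -1.9] M [-0.11 -0.01 -0.04] w 0.0372 q [-16.  14.  28. 104.  -7.  64.  32.]
shift now-axes [ 0.04 -0.11  1.43] goal-axes [ 0.04 -0.11  1.43] turn [ 0.13 -0.08  0.03]
```

servo_tool(
  plan=[
    [0,[0,0,0.5],[0,0,0]],
    [0,[0,0,0.5],[0,0,0]],
    [0,[0,0,0.5],[0,0,0]],
  ],
)

```text
time_s: 13.7
tool_pos: [0.56, -0.1073, 0.1022]
tool_rot: [179.6, 0.1, 108.0]
force: [-4.4, -0.8, 10.4]
grip_width: 0.0378
```

```bash
python3 go.py .5565 -.1040 .0933 108
```

```text
t 13.7 pos [ 0.56   -0.1073  0.1022] rot [1.7957e+02 7.0000e-02 1.0795e+02] F [-4.4 -0.8 10.4] M [-0.38  0.94 -0.03] w 0.0378 q [-16.  14.  28. 104.  -8.  63.  33.]
shift now-axes [ 0.42 -0.24  0.88] goal-axes [ 0.42 -0.23  0.89] turn [ 0.43  0.07 -0.05]
```

servo_tool(
  plan=[
    [0,[0,0,0.4],[0,0,0]],
    [0,[0,0,0.4],[0,0,0]],
    [0,[0,0,0.4],[0,0,0]],
  ],
)

```text
time_s: 13.95
tool_pos: [0.5601, -0.1089, 0.0928]
tool_rot: [179.5, 0.1, 107.9]
force: [-15.4, 3.3, 43.6]
grip_width: 0.0373
```

```bash
python3 go.py .5565 -.1040 .0933 108
```

```text
t 13.95 pos [ 0.5601 -0.1089  0.0928] rot [1.7953e+02 7.0000e-02 1.0786e+02] F [-15.4   3.3  43.6] M [0.61 3.74 0.03] w 0.0373 q [-16.  15.  28. 105.  -8.  62.  33.]
shift now-axes [ 0.58 -0.19 -0.05] goal-axes [ 0.58 -0.19 -0.05] turn [ 0.47  0.07 -0.14]
```

servo_tool(
  plan=[
    [0,[0,0,0],[0,0,0]],
    [0,[0,0,0],[0,0,0]],
  ],
)

```text
time_s: 14.12
tool_pos: [0.56, -0.1088, 0.0933]
tool_rot: [179.5, 0.0, 107.8]
force: [-1.2, -1.4, 0.8]
grip_width: 0.0373
```

```bash
python3 go.py .5565 -.1040 .0933 108
python3 - <<'E'
from h import *
S=avg('scene',8)
cv2.imwrite('pics/c7.png',crop(S[0],205,195,285,265,8,1.8))
for z in (.097,.119): print(((proj(*S[1:],[.5575,-.1075,z])-[205,195])*8).round())
E
```

```text
t 14.12 pos [ 0.56   -0.1088  0.0933] rot [1.7953e+02 2.0000e-02 1.0785e+02] F [-1.2 -1.4  0.8] M [-0.2   0.28 -0.03] w 0.0373 q [-16.  15.  28. 105.  -8.  62.  33.]
shift now-axes [ 0.57 -0.19  0.  ] goal-axes [ 0.57 -0.18  0.  ] turn [ 0.47  0.02 -0.15]
[331. 418.]
[329. 375.]
```

View pics/c7.png

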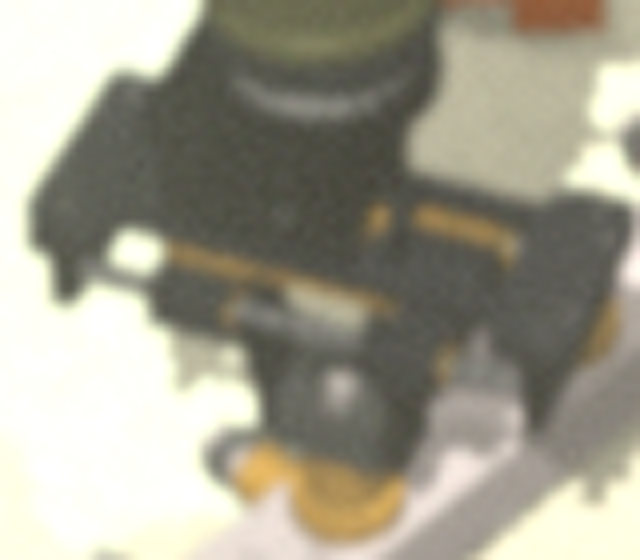

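c7 (picture 9): the nose shows through the hub's bore at (340,385), and the hub sits right on the brass neck. Tool height .0933 matches home. Next is turning counter-clockwise.

servo_tool(
  plan=[
    [0,[0,0,0],[0,0,-6]],
    [0,[0,0,0],[0,0,-6]],
    [0,[0,0,0],[0,0,-6]],
    [0,[0,0,0],[0,0,-6]],
    [0,[0,0,0],[0,0,-6]],
    [0,[0,0,0],[0,0,-6]],
    [0,[0,0,0],[0,0,-6]],
    [0,[0,0,0],[0,0,-6]],
    [0,[0,0,0],[0,0,-6]],
  ],
)

```text
time_s: 15.27
tool_pos: [0.561, -0.1071, 0.0933]
tool_rot: [179.5, 0.4, 163.9]
force: [-1.6, 0.1, 4.0]
grip_width: 0.0371
```

```bash
python3 go.py .56 -.1088 .0933 175.6
```

```text
t 15.27 pos [ 0.561  -0.1071  0.0933] rot [179.53   0.44 163.92] F [-1.6  0.1  4. ] M [ 0.02  0.52 -0.27] w 0.0371 q [ -9.  15.  20. 105.  -6.  61.  87.]
shift now-axes [ 0.05 -0.19 -0.01] goal-axes [ 0.09 -0.18 -0.  ] turn [  0.43   0.49 -11.68]
```

servo_tool(
  plan=[
    [0,[0,0,0],[0,0,-6]],
    [0,[0,0,0],[0,0,-5]],
    [0,[0,0,0],[0,0,-4]],
    [0,[0,0,0],[0,0,-4]],
  ],
)

```text
time_s: 15.6
tool_pos: [0.5611, -0.1063, 0.0933]
tool_rot: [179.6, 0.6, -176.3]
force: [-1.4, 0.6, 3.3]
grip_width: 0.0374
```

```bash
python3 go.py .56 -.1088 .0933 175.6
```

```text
t 15.6 pos [ 0.5611 -0.1063  0.0933] rot [ 179.57    0.59 -176.26] F [-1.4  0.6  3.3] M [-0.05  0.57 -1.44] w 0.0374 q [ -7.  14.  18. 104.  -6.  61. 107.]
shift now-axes [ 0.13 -0.24 -0.01] goal-axes [ 0.09 -0.26 -0.  ] turn [0.47 0.56 8.14]
```

servo_tool(
  plan=[
    [0,[0,0,0],[0,0,-6]],
    [0,[0,0,0],[0,0,-6]],
    [0,[0,0,0],[0,0,-6]],
  ],
)

```text
time_s: 15.85
tool_pos: [0.5652, -0.1054, 0.0934]
tool_rot: [179.6, 1.4, -158.8]
force: [4.0, 2.1, -1.5]
grip_width: 0.0413
```

```bash
python3 go.py .56 -.1088 .0933 175.6
```

```text
t 15.85 pos [ 0.5652 -0.1054  0.0934] rot [ 179.61    1.41 -158.8 ] F [ 4.   2.1 -1.5] M [ 0.61 -0.65 -2.39] w 0.0413 q [ -5.  14.  16. 104.  -6.  61. 124.]
shift now-axes [ 0.61 -0.13 -0.01] goal-axes [ 0.49 -0.38  0.01] turn [ 0.7  1.3 25.6]
```

At the stop: the jaws twisted on the hub at 2.4 N·m. I'll release, lift and verify.

servo_tool(
  plan=[
    [0.2,[0,0,0],[0,0,5]],
    [1,[0,0,0],[0,0,5]],
    [1,[0,0,0],[0,0,0]],
    [1,[0,0,0],[0,0,0]],
    [1,[0,0,0],[0,0,0]],
    [1,[0,0,0],[0,0,0]],
    [1,[0,0,0],[0,0,0]],
    [1,[0,0,-1],[0,0,0]],
    [1,[0,0,-1.5],[0,0,0]],
    [1,[0,0,-1.5],[0,0,0]],
    [1,[0,0,-1.5],[0,0,0]],
    [1,[0,0,-1.5],[0,0,0]],
    [1,[0,0,0],[0,0,0]],
    [1,[0,0,0],[0,0,0]],
  ],
)

```text
time_s: 17.02
tool_pos: [0.5648, -0.1054, 0.1669]
tool_rot: [179.3, 1.5, -168.4]
force: [0.3, 1.3, -0.5]
grip_width: 0.0871
```

```bash
python3 go.py .4417 .308 .17 97
```

```text
t 17.02 pos [ 0.5648 -0.1054  0.1669] rot [ 179.33    1.51 -168.4 ] F [ 0.3  1.3 -0.5] M [0.05 0.1  0.01] w 0.0871 q [ -7.  10.  17. 100.  -5.  69. 113.]
shift now-axes [ 3.74 42.97  0.09] goal-axes [42.53 -7.18 -0.31] turn [ 1.76  0.6  94.6 ]
```

servo_tool(
  plan=[
    [1,[0,0,0],[1,0.3,7]],
    [1,[0,0,0],[0.5,0.2,7]],
    [1,[0,0,0],[0,0,7]],
    [1,[0,0,0],[0,0,7]],
    [1,[0,0,0],[0,0,7]],
    [1,[0,0,0],[0,0,7]],
    [1,[0,0,0],[0,0,7]],
    [1,[0,0,0],[0,0,7]],
    [1,[0,0,0],[0,0,7]],
    [1,[0,0,0],[0,0,7]],
    [1,[0,0,0],[0,0,7]],
    [1,[0,0,0],[0,0,7]],
    [1,[0,0,0],[0,0,5]],
    [1,[0,0,0],[0,0,0]],
    [1,[0,0,0],[0,0,0]],
  ],
)

```text
time_s: 18.27
tool_pos: [0.558, -0.1038, 0.1546]
tool_rot: [-179.9, 0.6, 100.2]
force: [0.1, -0.1, -0.6]
grip_width: 0.0871
```

```bash
python3 go.py .4417 .308 .13 97
python3 - <<'E'
from h import *
S=avg('scene',6);T=avg('top',6)
a=crop(T[0],230,170,400,260,4,1.8); b=crop(S[0],205,195,285,265,3.4,1.8); c=crop(T[0],140,165,240,310,1.65,1.8);d=crop(S[0],260,130,370,215,2.1,1.8)
C=np.zeros((600,680,3),np.uint8); C[:360]=a
x=0
for k in(b,c,d): k=k[:240];C[360:360+k.shape[0],x:x+k.shape[1]]=k; x+=k.shape[1]
cv2.imwrite('pics/c8.png',C)
E
```

```text
t 18.27 pos [ 0.558  -0.1038  0.1546] rot [-179.93    0.61  100.21] F [ 0.1 -0.1 -0.6] M [-0.03  0.05 -0.  ] w 0.0871 q [-15.  11.  25. 101.  -4.  69.  22.]
shift now-axes [42.61 -4.15  2.02] goal-axes [42.29 -6.53  2.46] turn [-0.06  0.61  3.21]
```

View pics/c8.png

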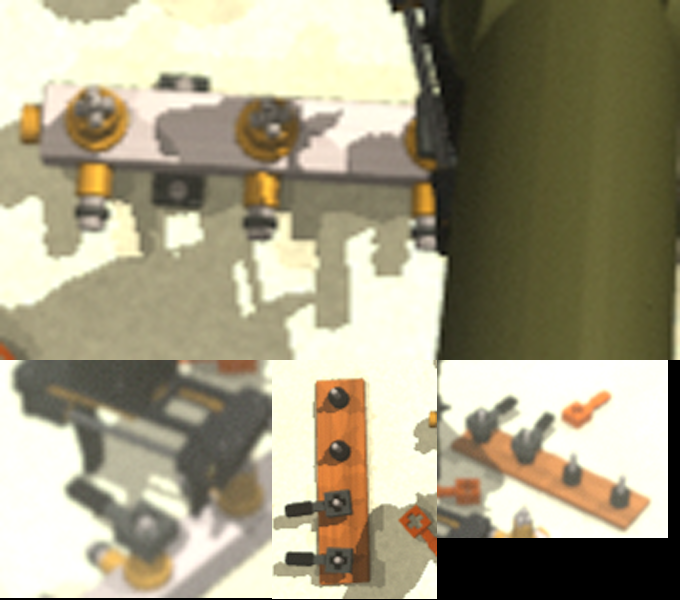

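c8 (picture 10): lever 3 sits on its neck with the handle toward the robot. Levers B and C are still on their pins, with hubs at top pixels ≈(178,253) and (179,286).

servo_tool(
  plan=[
    [1,[2.9,-0.25,-0.2],[0,0.3,0.3]],
    [1,[2.9,-0.25,-0.2],[0,0.2,0.3]],
    [1,[2.9,-0.25,0],[0,0.1,0.3]],
    [1,[2.9,-0.25,0],[0,0,0.3]],
    [1,[2.9,-0.25,0],[0,0,0.3]],
    [1,[2.9,-0.25,0],[0,0,0.3]],
    [1,[2.9,-0.25,0],[0,0,0.3]],
    [1,[2.9,-0.25,0],[0,0,0.3]],
    [1,[2.9,-0.25,0],[0,0,0.3]],
    [1,[2.9,-0.25,0],[0,0,0.3]],
    [1,[2.9,-0.25,0],[0,0,0]],
    [1,[2.9,-0.25,0],[0,0,0]],
    [1,[2.5,-0.25,0],[0,0,0]],
    [1,[1.5,0,0],[0,0,0]],
    [1,[0,0,0],[0,0,0]],
    [1,[0,0,0],[0,0,0]],
    [1,[0,0,0],[0,0,0]],
    [1,[0,0,0],[0,0,0]],
  ],
)

```text
time_s: 20.37
tool_pos: [0.4688, 0.2884, 0.1595]
tool_rot: [179.7, 0.1, 96.6]
force: [0.7, -0.3, 0.5]
grip_width: 0.0868
```

```bash
python3 go.py .4455 .3107 .11 97
```

```text
t 20.37 pos [0.4688 0.2884 0.1595] rot [1.7972e+02 9.0000e-02 9.6610e+01] F [ 0.7 -0.3  0.5] M [-0.07 -0.05  0.04] w 0.0868 q [-41.   8.   7. 103.  -1.  69. -27.]
shift now-axes [ 2.49 -2.08  4.93] goal-axes [ 2.5  -2.04  4.95] turn [ 0.28  0.09 -0.39]
```

servo_tool(
  plan=[
    [0.75,[0.9,-0.8,0.5],[0.2,0,0]],
    [0.75,[0.9,-0.8,1],[0,0,0]],
    [0.75,[0.6,-0.45,1],[0,0,0]],
    [0.75,[0,0,1],[0,0,0]],
    [0.75,[0,0,0.5],[0,0,0]],
    [0.75,[0,0,0],[0,0,0]],
    [0.75,[0,0,0],[0,0,0]],
    [0.75,[0,0,0],[0,0,0]],
  ],
)

```text
time_s: 21.03
tool_pos: [0.4436, 0.3065, 0.1134]
tool_rot: [-179.9, 0.3, 96.2]
force: [-0.4, 0.2, 0.1]
grip_width: 0.0658
```

```bash
python3 go.py .4455 .3107 .033 97
```

```text
t 21.03 pos [0.4436 0.3065 0.1134] rot [-179.91    0.26   96.22] F [-0.4  0.2  0.1] M [-0.06  0.03 -0.  ] w 0.0658 q [-43.  10.   6. 107.  -1.  64. -31.]
shift now-axes [0.43 0.25 8.04] goal-axes [0.39 0.24 8.04] turn [-0.09  0.26 -0.78]
```

servo_tool(
  plan=[
    [0.75,[0.2,0.12,1],[0,0.2,-0.4]],
    [0.75,[0.2,0.12,1],[0,0,-0.3]],
    [0.75,[0,0,1],[0,0,0]],
    [0.75,[0,0,1],[0,0,0]],
    [0.75,[0,0,1],[0,0,0]],
    [0.75,[0,0,1],[0,0,0]],
    [0.75,[0,0,0.8],[0,0,0]],
    [0.75,[0,0,0.3],[0,0,0]],
    [0.75,[0,0,0],[0,0,0]],
    [0.75,[0,0,0],[0,0,0]],
  ],
)

```text
time_s: 21.87
tool_pos: [0.4464, 0.3099, 0.0339]
tool_rot: [-179.9, 0.1, 96.9]
force: [0.2, -0.4, 0.6]
grip_width: 0.0653
```

```bash
python3 go.py .4455 .3107 .033 97
```

```text
t 21.87 pos [0.4464 0.3099 0.0339] rot [-1.7988e+02  1.1000e-01  9.6890e+01] F [ 0.2 -0.4  0.6] M [-0.07  0.06  0.02] w 0.0653 q [-43.  16.   6. 110.  -2.  55. -29.]
shift now-axes [ 0.09 -0.08  0.09] goal-axes [ 0.09 -0.08  0.09] turn [-0.12  0.11 -0.11]
```

servo_tool(
  plan=[
    [0,[0,0,0],[0,0,0]],
    [0,[0,0,0],[0,0,0]],
    [0,[0,0,0],[0,0,0]],
    [0,[0,0,0],[0,0,0]],
    [0,[0,0,0],[0,0,0]],
    [0,[0,0,0],[0,0,0]],
    [0,[0,0,0],[0,0,0]],
    [0,[0,0,0],[0,0,0]],
    [0,[0,0,0],[0,0,0]],
    [0,[0,0,0],[0,0,0]],
    [0,[0,0,0],[0,0,0]],
  ],
  force=55,
)

```text
time_s: 22.78
tool_pos: [0.4473, 0.3109, 0.0358]
tool_rot: [180.0, -0.0, 96.9]
force: [-0.5, -0.2, -1.1]
grip_width: 0.0378
```

```bash
python3 go.py .4455 .3107 .165 97
```

```text
t 22.78 pos [0.4473 0.3109 0.0358] rot [ 1.7997e+02 -1.0000e-02  9.6900e+01] F [-0.5 -0.2 -1.1] M [-0.1   0.05 -0.  ] w 0.0378 q [-43.  15.   6. 110.  -2.  55. -29.]
shift now-axes [ 1.000e-02 -1.700e-01 -1.292e+01] goal-axes [ 1.000e-02 -1.800e-01 -1.292e+01] turn [ 0.03 -0.01 -0.1 ]
```

servo_tool(
  plan=[
    [0,[0,0,-1.0],[0,0,0]],
    [0,[0,0,-1.2],[0,0,0]],
    [0,[0,0,-1.2],[0,0,0]],
    [0,[0,0,-1.2],[0,0,0]],
    [0,[0,0,-1.2],[0,0,0]],
    [0,[0,0,-1.2],[0,0,0]],
    [0,[0,0,-1.2],[0,0,0]],
    [0,[0,0,-1.2],[0,0,0]],
    [0,[0,0,-1.2],[0,0,0]],
    [0,[0,0,-1.2],[0,0,0]],
    [0,[0,0,-0.6],[0,0,0]],
    [0,[0,0,0],[0,0,0]],
    [0,[0,0,0],[0,0,0]],
    [0,[0,0,0],[0,0,0]],
  ],
)

```text
time_s: 23.95
tool_pos: [0.447, 0.3096, 0.1762]
tool_rot: [179.8, -0.1, 96.8]
force: [0.6, -0.8, -3.2]
grip_width: 0.0374
```

```bash
python3 go.py .5685 .0046 .165 102
```

```text
t 23.95 pos [0.447  0.3096 0.1762] rot [ 1.7976e+02 -1.0000e-01  9.6830e+01] F [ 0.6 -0.8 -3.2] M [-0.1   0.04  0.02] w 0.0374 q [-43.   7.   6. 102.  -1.  70. -30.]
shift now-axes [-31.73   8.43   1.1 ] goal-axes [-32.36   5.54   1.12] turn [ 0.24 -0.09 -5.17]
```

servo_tool(
  plan=[
    [0,[0,0,0],[0.2,0,-5]],
    [0,[-2.3,0.4,0],[0,0,0]],
    [0,[-2.6,0.45,0],[0,0,0]],
    [0,[-2.6,0.45,0],[0,0,0]],
    [0,[-2.6,0.45,0],[0,0,0]],
    [0,[-2.6,0.45,0],[0,0,0]],
    [0,[-2.6,0.45,0],[0,0,0]],
    [0,[-2.6,0.45,0],[0,0,0]],
    [0,[-2.6,0.45,0],[0,0,0]],
    [0,[-2.6,0.45,0],[0,0,0]],
    [0,[-2.6,0.45,0],[0,0,0]],
    [0,[-2.6,0.45,0],[0,0,0]],
    [0,[-1.5,0.2,0],[0,0,0]],
    [0,[0,0,0],[0,0,0]],
    [0,[0,0,0],[0,0,0]],
    [0,[0,0,0],[0,0,0]],
    [0,[0,0,0],[0,0,0]],
  ],
)

```text
time_s: 25.37
tool_pos: [0.5544, 0.017, 0.16]
tool_rot: [-178.5, 0.1, 102.5]
force: [0.4, 0.5, -2.2]
grip_width: 0.0376
```

```bash
python3 go.py .5685 .0046 .135 102
```

```text
t 25.37 pos [0.5544 0.017  0.16  ] rot [-1.7854e+02  9.0000e-02  1.0249e+02] F [ 0.4  0.5 -2.2] M [-0.07 -0.    0.04] w 0.0376 q [-23.  10.  20. 101.  -3.  71.  11.]
shift now-axes [-1.51  1.17  2.48] goal-axes [-1.51  1.12  2.5 ] turn [-1.46  0.09  0.49]
```

servo_tool(
  plan=[
    [0,[-0.7,0.55,0],[-0.8,0.1,0.3]],
    [0,[-0.6,0.5,0.3],[-0.6,0,0.2]],
    [0,[-0.1,0,0.8],[0,0,0]],
    [0,[0,0,0.8],[0,0,0]],
    [0,[0,0,0.3],[0,0,0]],
    [0,[0,0,0],[0,0,0]],
    [0,[0,0,0],[0,0,0]],
    [0,[0,0,0],[0,0,0]],
  ],
)

```text
time_s: 26.03
tool_pos: [0.5673, 0.0101, 0.134]
tool_rot: [-180.0, -0.1, 102.4]
force: [0.6, 1.0, -2.4]
grip_width: 0.0372
```

```bash
python3 go.py .5685 .0046 .115 102
```

```text
t 26.03 pos [0.5673 0.0101 0.134 ] rot [-1.7995e+02 -1.5000e-01  1.0240e+02] F [ 0.6  1.  -2.4] M [-0.08  0.02  0.01] w 0.0372 q [-22.  12.  20. 102.  -5.  67.  13.]
shift now-axes [-0.57 -0.    1.9 ] goal-axes [-0.56  0.    1.9 ] turn [-0.05 -0.15  0.4 ]
```

servo_tool(
  plan=[
    [0,[-0.3,0,0],[0,0,0.4]],
    [0,[-0.2,0,0],[0,0,0]],
    [0,[0,0,0],[0,0,0]],
    [0,[0,0,0.4],[0,0,0]],
    [0,[0,0,0.4],[0,0,0]],
    [0,[0,0,0.4],[0,0,0]],
    [0,[0,0,0.3],[0,0,0]],
    [0,[0,0,0.1],[0,0,0]],
    [0,[0,0,0],[0,0,0]],
  ],
)

```text
time_s: 26.78
tool_pos: [0.569, 0.0049, 0.1171]
tool_rot: [180.0, -0.1, 102.0]
force: [-0.8, -0.8, -2.9]
grip_width: 0.0369
```

```bash
python3 go.py .5685 .0046 .107 102
```

```text
t 26.78 pos [0.569  0.0049 0.1171] rot [ 1.7996e+02 -1.5000e-01  1.0197e+02] F [-0.8 -0.8 -2.9] M [-0.11  0.01 -0.04] w 0.0369 q [-21.  13.  21. 103.  -5.  65.  13.]
shift now-axes [-0.02 -0.05  1.01] goal-axes [-0.02 -0.05  1.01] turn [ 0.04 -0.15 -0.03]
```

Now press on in small rows.

servo_tool(
  plan=[
    [0,[0,0,0.4],[0,0,0]],
    [0,[0,0,0.4],[0,0,0]],
    [0,[0,0,0.4],[0,0,0]],
    [0,[0,0,0.4],[0,0,0]],
  ],
)

```text
time_s: 27.12
tool_pos: [0.5686, 0.005, 0.1024]
tool_rot: [-180.0, -0.2, 102.0]
force: [-5.9, 0.4, 0.4]
grip_width: 0.0371
```

```bash
python3 go.py .5685 .0046 .0935 102
```

```text
t 27.12 pos [0.5686 0.005  0.1024] rot [-179.98   -0.2   101.98] F [-5.9  0.4  0.4] M [-0.12  1.58 -0.12] w 0.0371 q [-21.  14.  20. 104.  -6.  63.  13.]
shift now-axes [-0.04 -0.02  0.89] goal-axes [-0.04 -0.02  0.89] turn [-0.02 -0.2  -0.02]
```

servo_tool(
  plan=[
    [0,[0,-0.05,0.4],[0,0,0]],
    [0,[0,0,0.4],[0,0,0]],
    [0,[0,0,0.4],[0,0,0]],
  ],
)

```text
time_s: 27.37
tool_pos: [0.5677, 0.0053, 0.0943]
tool_rot: [-179.9, -0.3, 102.0]
force: [-19.7, -0.1, 48.6]
grip_width: 0.0373
```

```bash
python3 go.py .5685 .0046 .0935 102
```

```text
t 27.37 pos [0.5677 0.0053 0.0943] rot [-179.92   -0.33  101.98] F [-19.7  -0.1  48.6] M [-0.24  4.37  0.04] w 0.0373 q [-21.  15.  20. 104.  -6.  62.  14.]
shift now-axes [-0.08  0.07  0.08] goal-axes [-0.08  0.07  0.08] turn [-0.08 -0.33 -0.02]
```

Bottomed at 48 N at the expected home height. Turning now.

servo_tool(
  plan=[
    [0,[0,0,0],[0,0,0]],
    [0,[0,0,0],[0,0,-6]],
    [0,[0,0,0],[0,0,-6]],
    [0,[0,0,0],[0,0,-6]],
    [0,[0,0,0],[0,0,-6]],
    [0,[0,0,0],[0,0,-6]],
    [0,[0,0,0],[0,0,-6]],
    [0,[0,0,0],[0,0,-6]],
    [0,[0,0,0],[0,0,-6]],
    [0,[0,0,0],[0,0,-6]],
    [0,[0,0,0],[0,0,-6]],
    [0,[0,0,0],[0,0,-6]],
    [0,[0,0,0],[0,0,-4]],
  ],
)

```text
time_s: 28.45
tool_pos: [0.5668, 0.0054, 0.0956]
tool_rot: [179.5, -0.3, 174.8]
force: [-1.8, 0.0, 1.2]
grip_width: 0.0371
```

```bash
python3 go.py .5685 .0046 .0935 175.6
```

```text
t 28.45 pos [0.5668 0.0054 0.0956] rot [179.45  -0.28 174.8 ] F [-1.8  0.   1.2] M [ 0.05  0.55 -0.26] w 0.0371 q [-13.  14.  11. 104.  -4.  62.  85.]
shift now-axes [-0.17 -0.06  0.21] goal-axes [-0.17 -0.06  0.21] turn [ 0.55 -0.28 -0.8 ]
```

servo_tool(
  plan=[
    [0,[0,0,0.2],[0,0,-4]],
    [0,[0,0,0.2],[0,0,-4]],
    [0,[0,0,0.2],[0,0,-4]],
    [0,[0,0,0.2],[0,0,-4]],
  ],
)

```text
time_s: 28.78
tool_pos: [0.5682, 0.0054, 0.0946]
tool_rot: [179.1, 0.1, -169.4]
force: [-3.9, 1.1, 9.1]
grip_width: 0.0384
```

```bash
python3 go.py .5685 .0046 .0935 175.6
```

```text
t 28.78 pos [0.5682 0.0054 0.0946] rot [ 1.7906e+02  1.2000e-01 -1.6935e+02] F [-3.9  1.1  9.1] M [ 0.22  1.02 -2.6 ] w 0.0384 q [-11.  14.  10. 104.  -4.  62. 101.]
shift now-axes [-0.01 -0.09  0.1 ] goal-axes [-0.03 -0.08  0.11] turn [ 0.95 -0.   15.05]
```

servo_tool(
  plan=[
    [0,[0,0,0.3],[0,0,0]],
    [0.2,[0,0,0],[0,0,4]],
    [1,[0,0,0],[0,0,4]],
    [1,[0,0,0],[0,0,0]],
    [1,[0,0,0],[0,0,0]],
    [1,[0,0,0],[0,0,0]],
    [1,[0,0,0],[0,0,0]],
    [1,[0,0,0],[0,0,0]],
    [1,[0,0,-1],[0,0,0]],
    [1,[0,0,-1.5],[0,0,0]],
    [1,[0,0,-1.5],[0,0,0]],
    [1,[0,0,-1.5],[0,0,0]],
    [1,[0,0,-1.5],[0,0,0]],
    [1,[0,0,0],[0,0,0]],
    [1,[0,0,0],[0,0,0]],
  ],
)

```text
time_s: 30.03
tool_pos: [0.5706, 0.0035, 0.1705]
tool_rot: [178.8, 0.4, -177.6]
force: [0.0, 0.6, 0.6]
grip_width: 0.0871
```

```bash
python3 go.py .357 .309 .16 87
```

```text
t 30.03 pos [0.5706 0.0035 0.1705] rot [ 178.83    0.38 -177.62] F [0.  0.6 0.6] M [-0.   -0.02 -0.01] w 0.0871 q [-12.  10.  11.  99.  -3.  70.  92.]
shift now-axes [20.08 31.39  1.56] goal-axes [ 29.39 -22.93   1.05] turn [ 1.2  -0.69 95.38]
```

servo_tool(
  plan=[
    [1,[0,0,0],[1,-0.4,7]],
    [1,[0,0,0],[0.2,-0.3,7]],
    [1,[0,0,0],[0,0,7]],
    [1,[0,0,0],[0,0,7]],
    [1,[0,0,0],[0,0,7]],
    [1,[0,0,0],[0,0,7]],
    [1,[0,0,0],[0,0,7]],
    [1,[0,0,0],[0,0,7]],
    [1,[0,0,0],[0,0,7]],
    [1,[0,0,0],[0,0,7]],
    [1,[0,0,0],[0,0,7]],
    [1,[0,0,0],[0,0,7]],
    [1,[0,0,0],[0,0,7]],
    [1,[0,0,0],[0,0,0]],
    [1,[0,0,0],[0,0,0]],
  ],
)

```text
time_s: 31.28
tool_pos: [0.5638, 0.0036, 0.1579]
tool_rot: [179.9, 0.3, 89.2]
force: [0.2, -0.7, 0.3]
grip_width: 0.0869
```

```bash
python3 go.py .357 .309 .16 87
python3 - <<'E'
from h import *
S=avg('scene',6);T=avg('top',6)
a=crop(T[0],230,170,430,250,4,1.8); b=crop(S[0],205,185,305,265,3.5,1.8); c=crop(T[0],140,240,240,310,3.5,1.8)
C=np.zeros((600,800,3),np.uint8); C[:320]=a
x=0
for k in(b,c): k=k[:280];C[320:320+k.shape[0],x:x+k.shape[1]]=k; x+=k.shape[1]
cv2.imwrite('pics/c9.png',C)
E
```

```text
t 31.28 pos [0.5638 0.0036 0.1579] rot [179.94   0.26  89.16] F [ 0.2 -0.7  0.3] M [-0.14  0.   -0.  ] w 0.0869 q [-20.  10.  18. 101.  -3.  69.  -1.]
shift now-axes [ 30.23 -21.12  -0.37] goal-axes [ 29.42 -22.25  -0.21] turn [0.06 0.26 2.16]
```

View pics/c9.png

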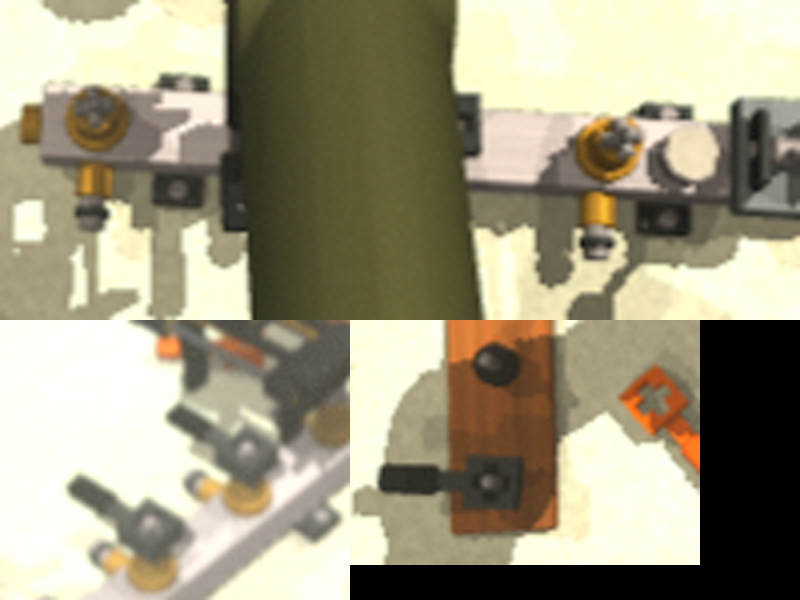

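c9 (picture 11): levers on valves 3 and 2 sit with handles parallel along their outlets. Lever C is still on its pin, hub at crop (493,482), handle level to the left.

servo_tool(
  plan=[
    [1,[2.5,-1.75,-0.2],[0,0.2,0.3]],
    [1,[2.7,-1.9,-0.2],[0,0,0.3]],
    [1,[2.7,-1.9,0],[0,0,0.3]],
    [1,[2.7,-1.9,0],[0,0,0.3]],
    [1,[2.7,-1.9,0],[0,0,0.3]],
    [1,[2.7,-1.9,0],[0,0,0.3]],
    [1,[2.7,-1.9,0],[0,0,0.2]],
    [1,[2.7,-1.9,0],[0,0,0]],
    [1,[2.7,-1.9,0],[0,0,0]],
    [1,[2.7,-1.9,0],[0,0,0]],
    [0.8,[1.5,-1.2,0],[0,0,0]],
    [0.8,[0,0,0],[0,0,0]],
    [0.8,[0,0,0],[0,0,0]],
    [0.8,[0,0,0],[0,0,0]],
  ],
)

```text
time_s: 33.05
tool_pos: [0.3692, 0.3054, 0.1627]
tool_rot: [179.5, -0.0, 86.7]
force: [0.1, 0.4, -0.7]
grip_width: 0.0717
```

```bash
python3 go.py .3575 .308 .11 87
```

```text
t 33.05 pos [0.3692 0.3054 0.1627] rot [ 1.7946e+02 -1.0000e-02  8.6710e+01] F [ 0.1  0.4 -0.7] M [-0.08  0.09 -0.02] w 0.0717 q [-42.  -0.  -1. 112.   0.  68. -47.]
shift now-axes [ 0.19 -1.23  5.26] goal-axes [ 0.2  -1.18  5.27] turn [ 0.54 -0.01 -0.29]
```

servo_tool(
  plan=[
    [0.8,[0.1,-0.6,0.5],[0.3,0,0]],
    [0.8,[0.1,-0.5,1],[0.2,0,-0.2]],
    [0.8,[0,0,1],[0,0,0]],
    [0.8,[0,0,1],[0,0,0]],
    [0.8,[0,0,0.5],[0,0,0]],
    [0.8,[0,0,0],[0,0,0]],
    [0.8,[0,0,0],[0,0,0]],
  ],
)

```text
time_s: 33.63
tool_pos: [0.3602, 0.3022, 0.1167]
tool_rot: [-179.9, 0.2, 86.3]
force: [-1.3, 1.4, 0.1]
grip_width: 0.0696
```

```bash
python3 go.py .3575 .308 .034 87
```

```text
t 33.63 pos [0.3602 0.3022 0.1167] rot [-179.92    0.19   86.34] F [-1.3  1.4  0.1] M [-0.06  0.11  0.04] w 0.0696 q [-42.   2.  -1. 115.   0.  63. -47.]
shift now-axes [ 0.59 -0.3   8.27] goal-axes [ 0.57 -0.3   8.27] turn [-0.08  0.19 -0.66]
```

servo_tool(
  plan=[
    [0.8,[0.2,-0.15,1],[0,0.2,-0.4]],
    [0.8,[0.2,-0.15,1],[0,0,-0.2]],
    [0.8,[0.2,0,1],[0,0,0]],
    [0.8,[0,0,1],[0,0,0]],
    [0.8,[0,0,1],[0,0,0]],
    [0.8,[0,0,1],[0,0,0]],
    [0.8,[0,0,1.0],[0,0,0]],
    [0.8,[0,0,0.3],[0,0,0]],
    [0.8,[0,0,0],[0,0,0]],
    [0.8,[0,0,0],[0,0,0]],
  ],
)

```text
time_s: 34.47
tool_pos: [0.3569, 0.3086, 0.0347]
tool_rot: [-179.8, 0.0, 87.0]
force: [0.1, 0.1, 0.8]
grip_width: 0.0694
```

```bash
python3 go.py .3575 .308 .034 87
```

```text
t 34.47 pos [0.3569 0.3086 0.0347] rot [-1.7984e+02  4.0000e-02  8.7000e+01] F [0.1 0.1 0.8] M [-0.12  0.01 -0.01] w 0.0694 q [-43.   8.  -1. 119.   0.  53. -47.]
shift now-axes [-0.06  0.06  0.07] goal-axes [-0.06  0.06  0.07] turn [-0.16  0.04 -0.  ]
```

servo_tool(
  plan=[
    [0,[0,0,0],[0,0,0]],
    [0,[0,0,0],[0,0,0]],
    [0,[0,0,0],[0,0,0]],
    [0,[0,0,0],[0,0,0]],
    [0,[0,0,0],[0,0,0]],
    [0,[0,0,0],[0,0,0]],
    [0,[0,0,0],[0,0,0]],
    [0,[0,0,0],[0,0,0]],
    [0,[0,0,0],[0,0,0]],
    [0,[0,0,0],[0,0,0]],
    [0,[0,0,0],[0,0,0]],
    [0,[0,0,0],[0,0,0]],
  ],
  force=55,
)

```text
time_s: 35.47
tool_pos: [0.3582, 0.3098, 0.0368]
tool_rot: [180.0, -0.1, 87.0]
force: [-1.1, -0.2, -1.2]
grip_width: 0.0373
```

servo_tool(
  plan=[
    [0,[0,0,-1.0],[0,0,0]],
    [0,[0,0,-1.2],[0,0,0]],
    [0,[0,0,-1.2],[0,0,0]],
    [0,[0,0,-1.2],[0,0,0]],
    [0,[0,0,-1.2],[0,0,0]],
    [0,[0,0,-1.2],[0,0,0]],
    [0,[0,0,-1.2],[0,0,0]],
    [0,[0,0,-1.2],[0,0,0]],
    [0,[0,0,-1.2],[0,0,0]],
    [0,[0,0,-1.2],[0,0,0]],
    [0,[0,0,-0.6],[0,0,0]],
    [0,[0,0,0],[0,0,0]],
    [0,[0,0,0],[0,0,0]],
    [0,[0,0,0],[0,0,0]],
  ],
)

```text
time_s: 36.63
tool_pos: [0.355, 0.306, 0.1694]
tool_rot: [-179.7, 0.2, 87.0]
force: [-0.1, -0.0, -3.1]
grip_width: 0.0372
```

```bash
python3 go.py .577 .116 .165 98
```

```text
t 36.63 pos [0.355  0.306  0.1694] rot [-179.72    0.2    86.97] F [-0.1 -0.  -3.1] M [-0.11  0.03 -0.06] w 0.0372 q [-43.  -1.  -1. 112.  -0.  70. -47.]
shift now-axes [-17.8   23.17   0.39] goal-axes [-21.9   19.34   0.44] turn [ -0.3    0.17 -11.03]
```

servo_tool(
  plan=[
    [0,[0,0,-0.2],[0,0,-5]],
    [0,[0,0,0],[0,0,-5]],
    [0,[-1.8,1.6,0],[0,0,0]],
    [0,[-2.1,1.85,0],[0,0,0]],
    [0,[-2.1,1.85,0],[0,0,0]],
    [0,[-2.1,1.85,0],[0,0,0]],
    [0,[-2.1,1.85,0],[0,0,0]],
    [0,[-2.1,1.85,0],[0,0,0]],
    [0,[-2.1,1.85,0],[0,0,0]],
    [0,[-2.1,1.85,0],[0,0,0]],
    [0,[-2.1,1.85,0],[0,0,0]],
    [0,[-1.5,1.3,0],[0,0,0]],
    [0,[0,0,0],[0,0,0]],
    [0,[0,0,0],[0,0,0]],
    [0,[0,0,0],[0,0,0]],
    [0,[0,0,0],[0,0,0]],
  ],
)

```text
time_s: 37.97
tool_pos: [0.5561, 0.1199, 0.1535]
tool_rot: [-178.2, 0.8, 97.9]
force: [0.7, -0.5, -2.6]
grip_width: 0.0372
```

```bash
python3 go.py .577 .116 .135 97
```

```text
t 37.97 pos [0.5561 0.1199 0.1535] rot [-178.22    0.76   97.93] F [ 0.7 -0.5 -2.6] M [-0.14  0.    0.04] w 0.0372 q [-27.  12.  13.  99.  -2.  71.  -5.]
shift now-axes [-0.65  2.08  1.79] goal-axes [-0.64  2.03  1.85] turn [-1.77  0.78  0.92]
```

servo_tool(
  plan=[
    [0,[-0.3,0.9,0],[-1,0.4,0.5]],
    [0,[-0.2,0.8,0],[-0.7,0.3,0.3]],
    [0,[-0.1,0.2,0.5],[0,0,0]],
    [0,[0,0,0.6],[0,0,0]],
    [0,[0,0,0.3],[0,0,0]],
    [0,[0,0,0],[0,0,0]],
    [0,[0,0,0],[0,0,0]],
    [0,[0,0,0],[0,0,0]],
  ],
)

```text
time_s: 38.63
tool_pos: [0.5747, 0.1208, 0.1369]
tool_rot: [-180.0, -0.1, 97.4]
force: [-0.3, -0.0, -3.2]
grip_width: 0.0372
```

```bash
python3 go.py .577 .116 .115 97
```

```text
t 38.63 pos [0.5747 0.1208 0.1369] rot [-1.7999e+02 -1.1000e-01  9.7450e+01] F [-0.3 -0.  -3.2] M [-0.13  0.06  0.07] w 0.0372 q [-26.  14.  13.  99.  -4.  67.  -4.]
shift now-axes [-0.51  0.16  2.19] goal-axes [-0.5   0.17  2.19] turn [-0.01 -0.11  0.45]
```

servo_tool(
  plan=[
    [0,[-0.3,0.1,0.2],[0,0,0.4]],
    [0,[-0.2,0.05,0],[0,0,0]],
    [0,[0,0,0],[0,0,0]],
    [0,[0,0,0.4],[0,0,0]],
    [0,[0,0,0.4],[0,0,0]],
    [0,[0,0,0.4],[0,0,0]],
    [0,[0,0,0.3],[0,0,0]],
    [0,[0,0,0.2],[0,0,0]],
    [0,[0,0,0],[0,0,0]],
  ],
)

```text
time_s: 39.38
tool_pos: [0.5765, 0.1157, 0.1159]
tool_rot: [-179.9, -0.1, 97.0]
force: [-0.4, -0.2, -3.1]
grip_width: 0.0375
```

```bash
python3 go.py .577 .116 .107 97
```

```text
t 39.38 pos [0.5765 0.1157 0.1159] rot [-1.7993e+02 -1.3000e-01  9.7010e+01] F [-0.4 -0.2 -3.1] M [-0.16  0.11  0.04] w 0.0375 q [-25.  15.  13. 100.  -4.  65.  -4.]
shift now-axes [0.02 0.06 0.89] goal-axes [0.02 0.06 0.89] turn [-0.07 -0.13  0.01]
```

servo_tool(
  plan=[
    [0,[0,0,0.4],[0,0,0]],
    [0,[0,0,0.4],[0,0,0]],
    [0,[0,0,0.4],[0,0,0]],
    [0,[0,0,0.4],[0,0,0]],
  ],
)

```text
time_s: 39.72
tool_pos: [0.5772, 0.1188, 0.1049]
tool_rot: [179.9, -0.4, 97.1]
force: [-6.0, 1.0, 10.1]
grip_width: 0.0374
```

```bash
python3 go.py .577 .116 .095 97
```

```text
t 39.72 pos [0.5772 0.1188 0.1049] rot [179.92  -0.42  97.07] F [-6.   1.  10.1] M [-0.05  1.51 -0.05] w 0.0374 q [-25.  16.  13. 101.  -4.  64.  -4.]
shift now-axes [-0.28 -0.06  0.99] goal-axes [-0.28 -0.06  0.99] turn [ 0.08 -0.42  0.07]
```

servo_tool(
  plan=[
    [0,[0,0,0.4],[0,0,0]],
    [0,[0,0,0.4],[0,0,0]],
    [0,[0,0,0.4],[0,0,0]],
  ],
)

```text
time_s: 39.97
tool_pos: [0.5764, 0.1198, 0.0956]
tool_rot: [180.0, -0.5, 97.1]
force: [-11.1, -3.1, 32.3]
grip_width: 0.0371
```

```bash
python3 go.py .577 .116 .095 97
```

```text
t 39.97 pos [0.5764 0.1198 0.0956] rot [179.98  -0.52  97.12] F [-11.1  -3.1  32.3] M [-0.62  2.93  0.  ] w 0.0371 q [-25.  16.  13. 101.  -5.  63.  -3.]
shift now-axes [-0.39  0.01  0.05] goal-axes [-0.39  0.01  0.06] turn [ 0.02 -0.52  0.12]
```

servo_tool(
  plan=[
    [0,[0,0,0.4],[0,0,0]],
    [0,[0,0,0.3],[0,0,0]],
  ],
)

```text
time_s: 40.13
tool_pos: [0.5764, 0.1198, 0.0957]
tool_rot: [-180.0, -0.6, 97.1]
force: [-8.6, -1.6, 14.6]
grip_width: 0.0371
```

servo_tool(
  plan=[
    [0,[0,0,0],[0,0,0]],
    [0,[0,0,0],[0,0,-6]],
    [0,[0,0,0],[0,0,-6]],
    [0,[0,0,0],[0,0,-6]],
    [0,[0,0,0],[0,0,-6]],
    [0,[0,0,0],[0,0,-6]],
    [0,[0,0,0],[0,0,-6]],
    [0,[0,0,0],[0,0,-6]],
    [0,[0,0,0],[0,0,-6]],
    [0,[0,0,0],[0,0,-6]],
    [0,[0,0,0],[0,0,-6]],
    [0,[0,0,0],[0,0,-6]],
    [0,[0,0,0],[0,0,-4]],
  ],
)

```text
time_s: 41.22
tool_pos: [0.5728, 0.1176, 0.0964]
tool_rot: [179.5, -0.7, 169.9]
force: [-3.2, 0.2, 3.7]
grip_width: 0.0371
```

```bash
python3 go.py .577 .116 .095 175.6
```

```text
t 41.22 pos [0.5728 0.1176 0.0964] rot [179.47  -0.69 169.85] F [-3.2  0.2  3.7] M [-0.1   0.64 -0.26] w 0.0371 q [-17.  16.   4. 101.  -2.  63.  67.]
shift now-axes [-0.44 -0.08  0.13] goal-axes [-0.43 -0.12  0.14] turn [ 0.57 -0.67 -5.75]
```

servo_tool(
  plan=[
    [0,[0,0,0.2],[0,0,-5]],
    [0,[0,0,0.2],[0,0,-4]],
    [0,[0,0,0.2],[0,0,-4]],
    [0,[0,0,0.2],[0,0,-4]],
  ],
)

```text
time_s: 41.55
tool_pos: [0.5732, 0.117, 0.0958]
tool_rot: [179.1, -0.5, -172.9]
force: [-6.5, 0.6, 8.5]
grip_width: 0.0377
```

```bash
python3 go.py .577 .116 .095 175.6
```

```text
t 41.55 pos [0.5732 0.117  0.0958] rot [ 179.11   -0.47 -172.86] F [-6.5  0.6  8.5] M [ 0.18  0.7  -2.34] w 0.0377 q [-15.  16.   1. 101.  -1.  63.  84.]
shift now-axes [-0.36 -0.15  0.07] goal-axes [-0.38 -0.07  0.08] turn [ 0.84 -0.56 11.54]
```

Stop reached (2.3 N·m). I'll release, lift and step aside so the top camera can see all three levers.

servo_tool(
  plan=[
    [0,[0,0,0.3],[0,0,0]],
    [0.2,[0,0,0],[0,0,4]],
    [1,[0,0,0],[0,0,4]],
    [1,[0,0,0],[0,0,0]],
    [1,[0,0,0],[0,0,0]],
    [1,[0,0,0],[0,0,0]],
    [1,[0,0,0],[0,0,0]],
    [1,[0,0,0],[0,0,0]],
    [1,[0,0,-1],[0,0,0]],
    [1,[0,0,-1.5],[0,0,0]],
    [1,[0,0,-1.5],[0,0,0]],
    [1,[0,0,-1.5],[0,0,0]],
    [1,[0,0,-1.5],[0,0,0]],
    [1,[0,0,-1.5],[0,0,0]],
    [1,[0,0,0],[0,0,0]],
    [1,[0,0,0],[0,0,0]],
  ],
)

```text
time_s: 42.88
tool_pos: [0.5775, 0.1149, 0.1881]
tool_rot: [178.9, -0.1, 179.0]
force: [0.2, -0.9, -0.3]
grip_width: 0.0868
```

servo_tool(
  plan=[
    [0.5,[0,3,0],[0,0,5]],
    [0.5,[0,3,0],[0,0,5]],
    [0.5,[0,3,0],[0,0,5]],
    [0.5,[0,3,0],[0,0,5]],
    [0.5,[0,3,0],[0,0,5]],
    [0.5,[0,3,0],[0,0,5]],
    [0.5,[0,3,0],[0,0,5]],
    [0.5,[0,0,0],[0,0,0]],
    [0.5,[0,0,0],[0,0,0]],
  ],
)

```text
time_s: 43.63
tool_pos: [0.6368, 0.3168, 0.1824]
tool_rot: [179.7, -0.9, 142.0]
force: [0.7, -0.7, -0.4]
grip_width: 0.0445
```

```bash
python3 go.py .48 -.33 .25 180
python3 - <<'E'
from h import *
S=avg('scene',6);T=avg('top',6)
a=crop(T[0],230,170,490,250,3.07,1.8); b=crop(S[0],190,180,320,280,3.5,1.8); d=crop(S[0],140,230,245,340,3,1.8)
C=np.zeros((600,800,3),np.uint8); C[:246,:798]=a[:246]
x=0
for k in(b,d): k=k[:350];C[250:250+k.shape[0],x:x+k.shape[1]]=k; x+=k.shape[1]
cv2.imwrite('pics/c10.png',C)
E
```

```text
t 43.63 pos [0.6368 0.3168 0.1824] rot [179.73  -0.93 141.97] F [ 0.7 -0.7 -0.4] M [-0.11 -0.01 -0.03] w 0.0445 q [-30.  27.   3.  76.  -2.  77.  25.]
shift now-axes [-27.38 -60.57  -7.49] goal-axes [ 15.68 -64.68  -6.76] turn [  0.57  -0.81 -38.03]
```

View pics/c10.png

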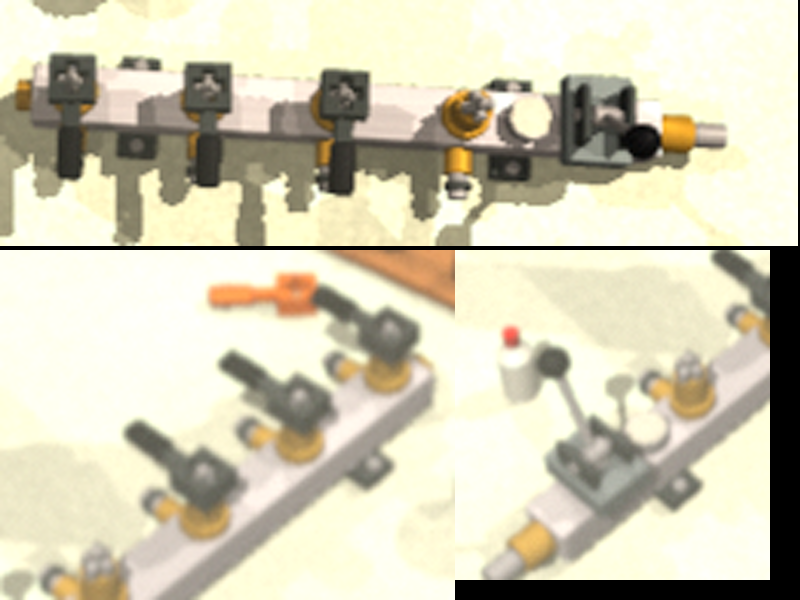

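c10 (picture 12): all three levers are on their necks at top crop (73,78), (208,86) and (345,93), handles along the outlets. The supply knob is at top crop (642,142) and scene crop (552,360). I'll check the angles and locate the knob.

Run:
```python
from h import *
T=cam('top');S=cam('scene')
tp=lambda p:(230+p[0]/3.07-.35,170+p[1]/3.07-.35)
for h,g in [((73,78),(70,157)),((208,86),(208,162)),((345,93),(342,170))]:
    a=onz(*T[1:],*tp(h),.119);b=onz(*T[1:],*tp(g),.1155);d=b-a
    print(a.round(4),np.linalg.norm(d).round(4),np.degrees(np.arctan2(d[1],d[0])).round(1))
k=tri(ray(*T[1:],*tp((642,142))),ray(*S[1:],172.0,266.4)); print('knob',k)
B=np.array([.5594,-.1069]); yd=np.array([.0763,.997]); xd=np.array([.997,-.0763])
print('pivot xy',B-yd*.222, 'valve4',B-yd*.112)
for a in(0,.1,.2): print(a,B-yd*.222-xd*.095*np.sin(.45-a),.09+.095*np.cos(.45-a))
# images -> binary handle masks check
im=avg('top',4)[0]
for (u,v) in [(73,78),(208,86),(345,93)]:
    x,y=map(int,tp((u,v))); s=im[y-10:y+45,x-14:x+14]; m=((s.max(2)<62)&(s.max(2)-s.min(2)<20)).astype(np.uint8)
    n,l,st,c=cv2.connectedComponentsWithStats(m); i=1+st[1:,4].argmax(); ys,xs=np.nonzero(l==i)
    rows=[(r,xs[ys==r].mean()+x-14) for r in range(22,36) if (ys==r).sum()>3]; 
    if len(rows)>3:
        f=np.polyfit(*np.array(rows).T,1); print('slope deg',np.degrees(np.arctan(f[0])))
```

```text
[0.5742 0.1152 0.119 ] 0.0648 177.1
[0.5656 0.0052 0.119 ] 0.0623 178.5
[ 0.5578 -0.1065  0.119 ] 0.0632 175.5
knob [ 0.50357898 -0.32396132  0.17815154]
pivot xy [ 0.5424614 -0.328234 ] valve4 [ 0.5508544 -0.218564 ]
0 [ 0.50126364 -0.32508115] 0.17554247472350432
0.1 [ 0.50998383 -0.32574851] 0.17924040772050098
0.2 [ 0.51902853 -0.32644069] 0.18204668006251123
slope deg 9.529852766867599
slope deg -2.4749803326231983
slope deg 15.294288211823792
```

servo_tool(
  plan=[
    [0,[0,0,-1.2],[0,0,-6.3]],
    [0,[0,0,-1.2],[0,0,-6.3]],
    [0,[0,0,-1.2],[0,0,-6.3]],
    [0,[0,0,-1.2],[0,0,-6.3]],
    [0,[0,0,-1.2],[0,0,-6.3]],
    [0,[0,0,-1],[0,0,-6.3]],
    [0,[0,0,0],[0,0,0]],
  ],
)

```text
time_s: 45.12
tool_pos: [0.6368, 0.3148, 0.2551]
tool_rot: [179.2, -0.6, -178.5]
force: [0.6, 1.2, 0.3]
grip_width: 0.0056
```

servo_tool(
  plan=[
    [0,[1,-2.5,0],[0,0,0]],
    [0,[1,-3.2,0],[0,0,0]],
    [0,[1,-3.2,0],[0,0,0]],
    [0,[1,-3.2,0],[0,0,0]],
    [0,[1,-3.2,0],[0,0,0]],
    [0,[1,-3.2,0],[0,0,0]],
    [0,[1,-3.2,0],[0,0,0]],
    [0,[1,-3.2,0],[0,0,0]],
    [0,[1,-3.2,0],[0,0,0]],
    [0,[1,-3.2,0],[0,0,0]],
    [0,[1,-3.2,0],[0,0,0]],
    [0,[1,-3.2,0],[0,0,0]],
    [0,[1,-3.2,0],[0,0,0]],
    [0,[1,-3.2,0],[0,0,0]],
    [0,[1,-3.2,0],[0,0,0]],
    [0,[1,-3.2,0],[0,0,0]],
    [0,[0,0,0],[0,0,0]],
    [0,[0,0,0],[0,0,0]],
    [0,[0,0,0],[0,0,0]],
  ],
)

```text
time_s: 46.7
tool_pos: [0.4638, -0.2116, 0.2356]
tool_rot: [178.9, -1.1, 177.8]
force: [1.0, 0.4, -0.6]
grip_width: 0.0004
```

```bash
python3 go.py .45 -.325 .22 180
```

```text
t 46.7 pos [ 0.4638 -0.2116  0.2356] rot [178.9   -1.1  177.83] F [ 1.   0.4 -0.6] M [0.03 0.02 0.03] w 0.0004 q [  6.   2.  16. 101.  -1.  79. 110.]
shift now-axes [  0.92 -11.41   1.36] goal-axes [  1.38 -11.34   1.56] turn [ 1.12 -1.08 -2.18]
```

servo_tool(
  plan=[
    [0,[0.3,-2.5,0],[0.5,-0.5,-1]],
    [0,[0.3,-2.7,0],[0.4,-0.4,-1]],
    [0,[0.3,-2.7,0],[0,0,0]],
    [0,[0.3,-2.7,0],[0,0,0]],
    [0,[0,-0.4,0.3],[0,0,0]],
    [0,[0,0,0.3],[0,0,0]],
    [0,[0,0,0],[0,0,0]],
    [0,[0,0,0],[0,0,0]],
  ],
)

```text
time_s: 47.37
tool_pos: [0.4566, -0.3123, 0.2255]
tool_rot: [179.5, -0.2, -179.4]
force: [-0.6, 0.2, -0.3]
grip_width: 0.0005
```

```bash
python3 go.py .45 -.325 .165 180
```

```text
t 47.37 pos [ 0.4566 -0.3123  0.2255] rot [ 1.7950e+02 -1.5000e-01 -1.7944e+02] F [-0.6  0.2 -0.3] M [0.03 0.   0.  ] w 0.0005 q [ 12.   7.  21.  97.  -3.  77. 125.]
shift now-axes [ 0.66 -1.31  6.05] goal-axes [ 0.66 -1.27  6.05] turn [ 0.5  -0.16  0.56]
```

servo_tool(
  plan=[
    [0,[0.4,-0.7,0],[0.3,0,0.3]],
    [0,[0.3,-0.6,0.5],[0,0,0.2]],
    [0,[0,0,1.1],[0,0,0]],
    [0,[0,0,1.2],[0,0,0]],
    [0,[0,0,1.2],[0,0,0]],
    [0,[0,0,1.0],[0,0,0]],
    [0,[0,0,0.6],[0,0,0]],
    [0,[0,0,0],[0,0,0]],
    [0,[0,0,0],[0,0,0]],
    [0,[0,0,0],[0,0,0]],
  ],
)

```text
time_s: 48.2
tool_pos: [0.4499, -0.3199, 0.1617]
tool_rot: [179.6, -0.3, -179.6]
force: [0.6, 0.5, 0.7]
grip_width: 0.0004
```

```bash
python3 go.py .555 -.326 .165 180
```

```text
t 48.2 pos [ 0.4499 -0.3199  0.1617] rot [ 179.6    -0.27 -179.58] F [0.6 0.5 0.7] M [-0.   -0.    0.04] w 0.0004 q [ 13.   9.  22. 102.  -4.  70. 126.]
shift now-axes [-10.5   -0.69  -0.39] goal-axes [-10.51  -0.61  -0.33] turn [ 0.4  -0.27  0.42]
```

servo_tool(
  plan=[
    [0,[-0.7,-0.3,-0.2],[0,0,0]],
    [0,[-0.7,-0.2,0],[0,0,0]],
    [0,[-0.7,0,0],[0,0,0]],
    [0,[-0.7,0,0],[0,0,0]],
    [0,[-0.7,0,0],[0,0,0]],
    [0,[-0.7,0,0],[0,0,0]],
    [0,[-0.7,0,0],[0,0,0]],
    [0,[-0.7,0,0],[0,0,0]],
  ],
)

```text
time_s: 48.87
tool_pos: [0.5092, -0.3273, 0.1669]
tool_rot: [179.7, -0.4, -179.7]
force: [-10.0, 0.7, 7.1]
grip_width: 0.0003
```

```bash
python3 go.py .555 -.326 .165 180
```

```text
t 48.87 pos [ 0.5092 -0.3273  0.1669] rot [ 179.72   -0.4  -179.69] F [-10.    0.7   7.1] M [0.12 1.97 0.02] w 0.0003 q [ 13.  16.  21.  94.  -6.  72. 125.]
shift now-axes [-4.58  0.1   0.16] goal-axes [-4.58  0.13  0.19] turn [ 0.28 -0.4   0.31]
```

servo_tool(
  plan=[
    [0,[-0.6,0,0],[0,0,0]],
    [0,[-0.6,0,0],[0,0,0]],
    [0,[-0.6,0,0],[0,0,0]],
    [0,[-0.6,0,0],[0,0,0]],
    [0,[-0.6,0,0],[0,0,0]],
    [0,[-0.6,0,0],[0,0,0]],
  ],
)

```text
time_s: 49.37
tool_pos: [0.5415, -0.3289, 0.1671]
tool_rot: [179.6, -1.3, -179.9]
force: [0.0, -0.0, 1.4]
grip_width: 0.0005
```

```bash
python3 go.py .555 -.326 .165 180
```

```text
t 49.37 pos [ 0.5415 -0.3289  0.1671] rot [ 179.6    -1.26 -179.91] F [ 0.  -0.   1.4] M [ 0.01 -0.04  0.04] w 0.0005 q [ 12.  20.  21.  89.  -7.  74. 124.]
shift now-axes [-1.35  0.28  0.18] goal-axes [-1.35  0.29  0.21] turn [ 0.4  -1.26  0.08]
```

Force dropped to zero, so the lever snapped on. I'll follow to confirm the stop, then back away.

servo_tool(
  plan=[
    [0,[-0.4,0,0],[0,0,0]],
    [0,[-0.4,0,0],[0,0,0]],
    [0,[-0.4,0,0],[0,0,0]],
    [0,[-0.3,0,0],[0,0,0]],
  ],
)

```text
time_s: 49.7
tool_pos: [0.5495, -0.3295, 0.1656]
tool_rot: [179.4, -2.4, 180.0]
force: [-9.7, 2.0, 5.6]
grip_width: 0.0003
```

servo_tool(
  plan=[
    [0,[1,0,0],[0,0,0]],
    [0,[2,0,0],[0,0,0]],
    [0,[2.5,0,0],[0,0,0]],
    [0,[2.5,0,0],[0,0,0]],
    [0,[0,0,-2],[0,0,0]],
    [0,[0,0,-3],[0,0,0]],
    [0,[0,0,-3],[0,0,0]],
    [0,[0,-3,0],[0,0,0]],
    [0,[0,-3,0],[0,0,0]],
    [0,[0,-3,0],[0,0,0]],
    [0,[0,-3,0],[0,0,0]],
    [0,[0,0,0],[0,0,0]],
    [0,[0,0,0],[0,0,0]],
    [0,[0,0,0],[0,0,0]],
  ],
)

```text
time_s: 50.87
tool_pos: [0.4749, -0.4486, 0.2479]
tool_rot: [179.3, -1.7, -179.4]
force: [-0.3, -0.4, 0.2]
grip_width: 0.0002
```

```bash
python3 go.py .4 -.4 .25 180
python3 - <<'E'
from h import *
S=avg('scene',6);T=avg('top',6)
a=crop(T[0],230,120,490,300,3.07,1.8); b=crop(S[0],140,180,330,350,2.1,1.8)
cv2.imwrite('pics/c11.png',np.vstack([a[:553,:798]]))
cv2.imwrite('pics/c12.png',crop(S[0],140,180,330,340,4,1.8))
E
```

```text
t 50.87 pos [ 0.4749 -0.4486  0.2479] rot [ 179.29   -1.66 -179.37] F [-0.3 -0.4  0.2] M [-0.   -0.02  0.01] w 0.0002 q [ 22.  20.  25.  80.  -8.  83. 137.]
shift now-axes [7.44 4.94 0.06] goal-axes [ 7.49  4.86 -0.21] turn [ 0.7  -1.67  0.62]
```

View pics/c11.png

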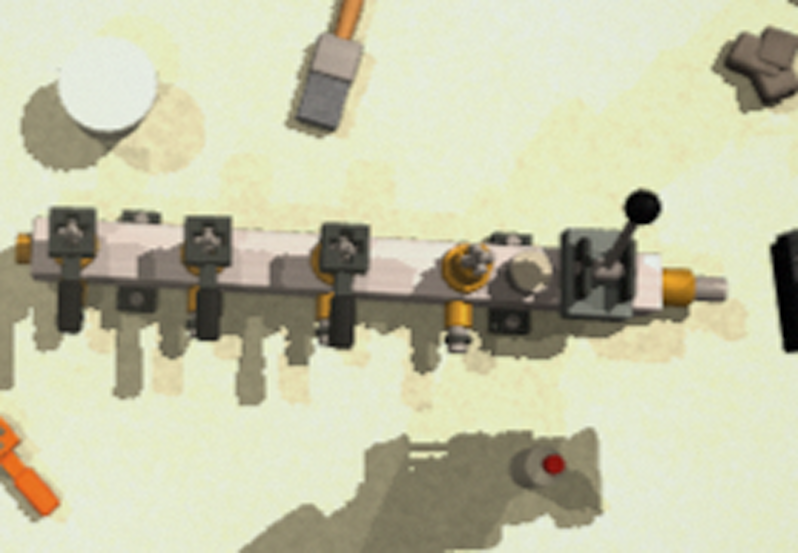

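View pics/c12.png

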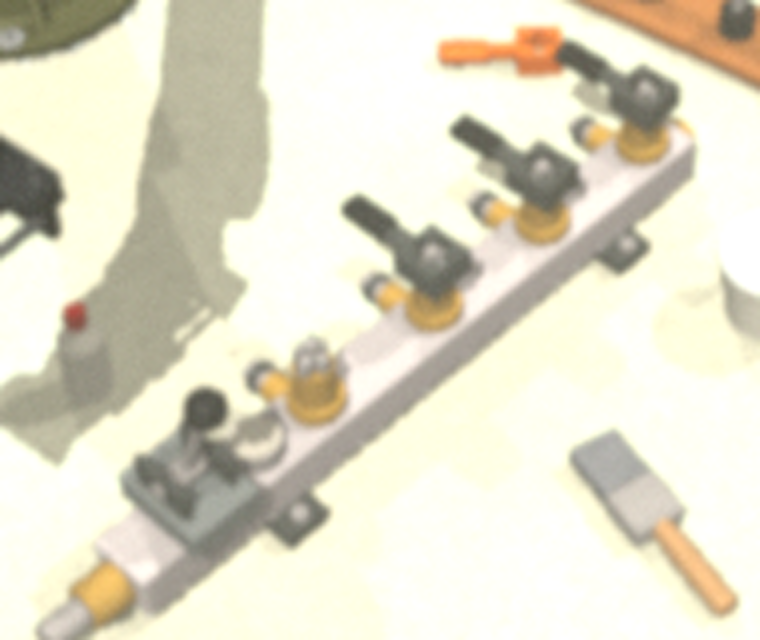

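Both views agree. The three levers are seated with their handles along the outlets, the supply lever leans away (knob at c11 (642,207)), and the bystanders look unmoved. I'll do one numeric check on the knob, then hand in.

Run:
```python
from h import *
T=cam('top');S=cam('scene')
print('knob',tri(ray(*T[1:],230+642/3.07-.35,120+207/3.07-.35),ray(*S[1:],140+206/4-.4,180+410/4-.4)).round(4),'expect',[.575,-.331,.179])
print(env.sign_off())
```

```text
knob [ 0.5741 -0.33    0.1776] expect [0.575, -0.331, 0.179]
the job is handed in; nothing more can be done
None
```

The job is handed in at about 51 s. All three levers that were on the stand are fitted and open on valves 3, 2 and 1. The supply lever is in its full-flow notch. Valve 4's stem stays bare because the fourth lever was absent.

**Levers:**
- Each lever was pressed down onto its stem until it bottomed at its expected home height, at about 32–49 N.
- Each was then turned counter-clockwise until the stop resisted with 2.3–2.6 N·m at the wrist.
- In the last pictures all three sat on their brass necks with handles at about 175–178°, against 175.6° for the outlets.

**Supply lever:** it was pushed only after all three levers were open. It went through the detent and snapped on. The knob measured (0.574, -0.330, 0.178) m, against about (0.575, -0.331, 0.179) m expected for the notch.

**Bystanders:** the glue bottle, tub, brush and orange look-alikes look unmoved in the final pictures.

**Checks that disagreed:**
- Top-camera positions were about 4 mm off from where the robot made contact. I corrected for that after the first lever.
- A rough colour-mask check of the handle directions gave scattered slopes (-2° to +15°). I relied on the hub-to-grip measurements and the stop torque instead.

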